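Drain the rinsed jar stoppers into the basket and strap it shut

ROBOT

A 7-joint arm with a two-finger parallel gripper is mounted at the origin on the work surface. World frame = base frame: x ahead of the robot, y to its left, z up, the work surface at z = 0. Lengths are in mm, angles in rad, forces in N, time in s.
With the tool pointing down it reaches from about 375 to 925 mm from the base axis. Payload 3.1 kg.
Tool frame: the origin (TCP) lies at the very end of the fingers, on their centre line; the grasp point (between the pads) lies 19 mm behind it; z points along the fingers, y is the line along which they close (so a half turn about z gives the same grasp; the last joint's range is limited). The gripper opens to 85 mm and grips with 20 to 120 N. Pads are 22 mm wide; open, the fingers measure 114 mm over their backs; the gripper's body (76 mm by 85 mm) begins 54 mm behind the grasp point. The pads swing forward as they close: fully open they stand 13 mm farther back than shut.
Start: joints at [1.045, 0.383, 0.044, 1.598, -0.018, 1.161, -0.05], TCP at [269.684, -591.416, 231.269] pointing down, gripper open.
Joint ranges: [-2.61, 2.61], [-0.41, 2.15], [-1.48, 1.57], [0, 2.5], [-1.57, 4.71], [0.05, 1.97], [-2.85, 2.85]. Speed limits (rad/s): [2.79, 2.79, 3.14, 3.14, 3.14, 3.14, 3.14].

INTERFACE

Orientations are given as a 3x3 rotation matrix whose columns are the frame's x, y, z axes.
In Python, from bench import readout, grab_frame, finish_job gives the robot as it stands. The module is installed in compiled form; this text tells all that it offers.
- The arm moves only by the shell command python3 -m creep 'ROWS' [FORCE]. ROWS is text: rows parted by semicolons, each of 7 numbers parted by spaces: the shift along the world's x, y, z as a fraction of full scale, then the turn, a rotation vector about the world's x, y, z as a fraction of full scale, then the opening, from -1 (shut) to 1 (fully open). A call has 1 to 10 rows; each row shifts and turns the commanded pose from where the row before left it; what a row does not reach is not made up. Full scale, the value 1, is 50 mm for a shift and 4 degrees for a turn. A row lasts 1/10 s, in which the tool goes at most 50 mm and 8.59 degrees, less where a joint would pass 70% of its speed; a pose out of reach is approached as far as the arm can. A call with a number of a shift or a turn outside -1 to 1 is refused whole. A call with a gripper value outside its range is refused whole. The fingers move at their own pace and stop on an object; FORCE is the grip in N (left out, the last holds). Time passes only in rows, so rows that do not move let the fingers close. It gives the time, the measured TCP pose, the force, the opening and the grip force at its end, in the units of the state.
- readout.sense(): the state, without advancing time (a new reading comes with each control period).
- grab_frame(name): name is "side" or "top"; returns a dict with "image" (480x640x3 uint8, red, green, blue), "z_map" (480x640 float32, mm along the optical axis (not along the pixel's ray), 0 where there is no reading), "fov_y" (degrees; the focal length in pixels is half the picture's height over the tangent of half this angle, whatever the lens; pixels are square), "cx", "cy" (the principal point, pixels), "extrinsics" (4x4, takes a point from world to camera coordinates). Camera axes: x right, y down, z forward; pixel columns grow to the right and rows downward; lengths in mm; the calibration is good to about 2 mm. A picture is of the moment at which its call begins.
- finish_job(): hands the job in; it is judged then, once.
The state is a dict: "time_s": time; "q": joint angles; "joint_velocities": joint speeds; "tau": joint torques, N m; "position": TCP position; "tool_rot": TCP orientation; "force": force on the tool from outside, world axes, zero at the start; "wrist_torque": the same for the moment, N m; "gripper_width": opening from 0.0 (shut) to 1.0 (fully open); "gripper_force": force on a finger pad.
Only numpy, scipy, OpenCV 4.12 (cv2) and the standard library are available. Lean on these libraries where they do the work, as an engineer would, in place of code of your own. Each camera call takes 0.05 s, during which the arm holds its last target. There are 200 camera calls.

TASK

The jar stoppers have been rinsed: lift the loose lid off the saucepan by its knob and lay it flat, knob up, on the middle of the blue mat, then carry the saucepan over the green draining basket, tip its stoppers out into it, and stand the empty pan upright again in the middle of its cork trivet. Every stopper that lies on the counter goes into the basket too (some may be missing from the list; use those there are), and only when all are in, swing the basket's hinged strap over the top and down until it rests fully in its catch. Do not push the jars, spoon, caddy or mug about.

Things in the scene. Friction and masses are not known exactly. Their poses are not given: they have to be found in the camera images.
- pot: small aluminium saucepan, 166 mm across the rim, 104 mm across the flat bottom, 80 mm high, walls 4 mm and flaring 21 degrees, 0.26 kg; origin at the centre of its underside, z up out of the mouth; a straight black handle 20 mm wide and 20 mm tall sticks out level along the pot's own +y, from 73 to 198 mm from the pot's axis, its centre line 62 mm above the underside
- pot_rim (a point): centre of the saucepan's mouth, 80 mm above its underside
- lid: loose aluminium lid of the saucepan, 174 mm across; origin at the centre of its underside; a plug 138 mm across and 10 mm high sits inside the rim, then a 4 mm plate, then a black round knob 26 mm in diameter and 36 mm tall (from 14 to 50 mm above the origin). It starts on the pot
- trivet: round cork trivet, 196 mm across and 6 mm thick, fixed to the counter, on which the saucepan stands at the start; origin at the centre of its underside
- mat: square blue silicone mat, 190 by 190 mm and 5 mm thick, fixed to the counter; origin at the centre of its underside
- basket: green open draining basket, fixed to the counter, 220 mm (x) by 200 mm (y) by 65 mm high outside, walls 4 mm; origin at the centre of its underside. A hinged steel strap is on its -y wall; a steel fork with two prongs (the catch, top 80 mm above the counter) is on the middle of its +y wall
- strap (a joint): angle of the basket's hinged strap in rad: 0 = lying level across the basket in the catch, about 1.57 = standing upright, up to 2.6 (leaning outward). The hinge is stiff: it stays where it is left. The strap is 20 mm wide and 5 mm thick, and its red ball knob of 26 mm sits 235 mm from the hinge
- strap_hinge (a point): the strap's hinge point, over the basket's -y wall, 69 mm above the counter; hinge axis along the basket's x
- strap_knob (a point): centre of the red ball knob at the strap's free end
- stopper1: an orange plastic jar stopper with a white disc on one end, a plain cylinder 36 mm in diameter and 28 mm long, 30 g; origin at its centre, z along its axis. Starts in the saucepan under the lid, or is absent
- stopper2: an orange plastic jar stopper with a white disc on one end, a plain cylinder 36 mm in diameter and 28 mm long, 30 g; origin at its centre, z along its axis. Starts in the saucepan under the lid, or is absent
- stopper3: an orange plastic jar stopper with a white disc on one end, a plain cylinder 36 mm in diameter and 28 mm long, 30 g; origin at its centre, z along its axis. Starts in the saucepan under the lid, or is absent
- stopper4: an orange plastic jar stopper with a white disc on one end, a plain cylinder 36 mm in diameter and 28 mm long, 30 g; origin at its centre, z along its axis. Starts in the saucepan under the lid, or is absent
- stopper5: an orange plastic jar stopper with a white disc on one end, a plain cylinder 36 mm in diameter and 28 mm long, 30 g; origin at its centre, z along its axis. Starts standing on end on the counter, or is absent
- stopper6: an orange plastic jar stopper with a white disc on one end, a plain cylinder 36 mm in diameter and 28 mm long, 30 g; origin at its centre, z along its axis. Starts standing on end on the counter, or is absent
- stopper7: an orange plastic jar stopper with a white disc on one end, a plain cylinder 36 mm in diameter and 28 mm long, 30 g; origin at its centre, z along its axis. Starts standing on end on the counter, or is absent
- stopper8: an orange plastic jar stopper with a white disc on one end, a plain cylinder 36 mm in diameter and 28 mm long, 30 g; origin at its centre, z along its axis. Starts standing on end on the counter, or is absent
- jar_a: capped glass jar, 72 mm across, 110 mm high, a bystander (origin at its underside's centre)
- jar_b: capped glass jar, 72 mm across, 110 mm high, a bystander (origin at its underside's centre)
- spoon: red silicone spoon, 200 mm long, a bystander (origin under its middle)
- caddy: white plastic brush caddy, 90 by 100 mm, 100 mm high, with a brush standing up to 175 mm, a bystander (origin at its underside's centre)
- mug: blue mug, 76 mm across, 85 mm high, a bystander (origin at its underside's centre)
Mind the look-alikes: they are no part of the job. Of the things that look like the trivet, the smaller one is meant.

How it is judged:
By the outcome, as a careful person would: the job done as asked, in the order asked, and still so for the second after the job is handed in, with the robot touching nothing.
Of stopper1, stopper2, stopper3, stopper4 only 2 to 4 are there at a start; the rules pass over those that are not, and their reading is None.
Of stopper5, stopper6, stopper7, stopper8 only 2 to 4 are there at a start; the rules pass over those that are not, and their reading is None.
At some moment in a run one of stopper5, stopper6, stopper7, stopper8 may be knocked a few centimetres aside while the robot is not near it.
It also fails if it takes over 210 s, if anything falls off the work surface, if the arm or the gripper's body presses on something with over 40 N, if the wrist force passes 120 N, or if a joint passes its speed limit or range.

## Working session

There is one attempt and no reset: what is moved stays moved. The work goes in short steps, Python scripts to look and compute and a shell command to move; the robot and the scene stay as the last step left them, time stands still between calls to the robot, and variables do not carry over. Pictures are saved under pics/ and viewed, at most 14 in all, crops included, and the job is handed in when it is done.

```bash
mkdir -p pics; cat > h.py <<'E'
import numpy as np, cv2
from bench import readout, grab_frame, finish_job
def shot(n,fn=None):
    f=grab_frame(n); np.savez(f'{n}.npz',**{k:np.array(v) for k,v in f.items()})
    if fn: cv2.imwrite('pics/'+fn,f['image'][:,:,::-1])
    return f
def load(n): return dict(np.load(f'{n}.npz'))
def cloud(f):
    h,w=f['z_map'].shape; F=h/2/np.tan(np.radians(float(f['fov_y']))/2)
    v,u=np.mgrid[:h,:w]; z=f['z_map']
    P=np.stack([(u-f['cx'])/F*z,(v-f['cy'])/F*z,z],-1)
    E=np.array(f['extrinsics']); 
    W=(P-E[:3,3])@E[:3,:3]; W[z==0]=np.nan
    return W
def at(W,pts,r=1):
    for u,v in pts: print((u,v),np.round(np.nanmedian(W[v-r:v+r+1,u-r:u+r+1].reshape(-1,3),0),1))
E
python3 - <<'E'
from h import *
for n in('top','side'):
    f=shot(n,n+'0.png'); print(n,f['fov_y'],f['cx'],f['cy'],np.round(f['extrinsics'],3).tolist())
s=readout.sense();print({k:np.round(v,3).tolist() for k,v in s.items()})
E
```

```text
top 57.612074530696106 317.430954474249 233.66401166072202 [[0.026, -1.0, -0.017, 8.305], [-0.982, -0.023, -0.19, 514.859], [0.189, 0.021, -0.982, 1048.77], [0.0, 0.0, 0.0, 1.0]]
side 54.8494792304824 321.92279752911656 240.01704086026862 [[-0.991, -0.131, -0.005, 474.12], [-0.087, 0.688, -0.721, 97.412], [0.098, -0.714, -0.693, 1066.033], [0.0, 0.0, 0.0, 1.0]]
{'time_s': 0.1, 'q': [1.045, 0.384, 0.044, 1.599, -0.018, 1.161, -0.05], 'joint_velocities': [0.0, -0.003, 0.001, -0.004, -0.001, 0.0, -0.001], 'tau': [0.002, -43.473, 1.029, -25.046, 0.011, 0.005, 0.0], 'position': [269.287, -590.638, 229.971], 'tool_rot': [[0.91, 0.415, -0.001], [0.415, -0.91, 0.002], [-0.0, -0.002, -1.0]], 'force': [0.311, 0.499, 0.578], 'wrist_torque': [-0.016, 0.014, -0.042], 'gripper_force': 0.0, 'gripper_width': 0.999}
```

View pics/top0.png

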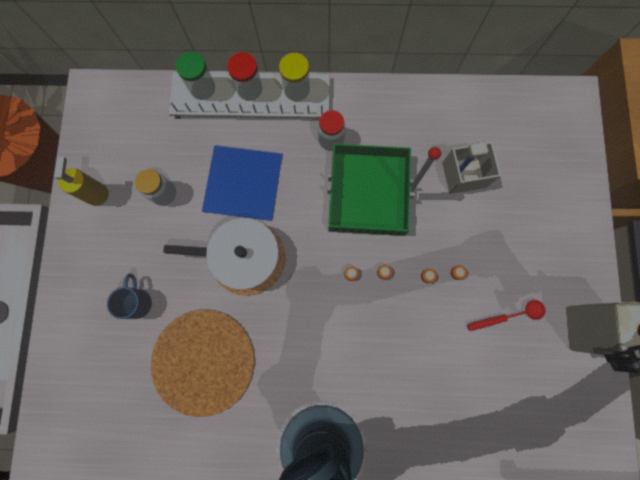

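View pics/side0.png

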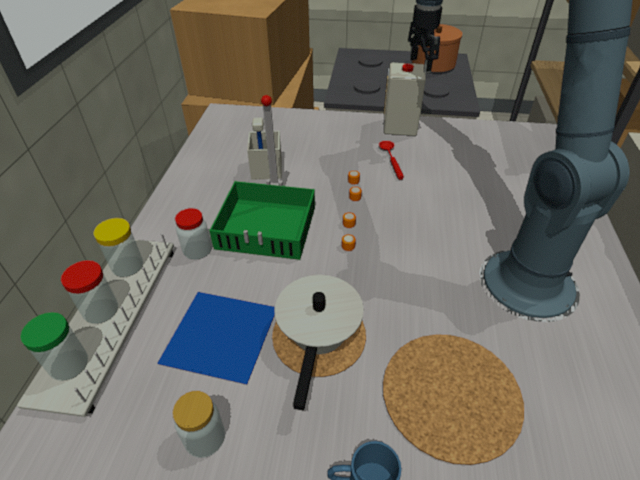

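Top view: the pot with its lid (243,255) stands on the small cork trivet. The big cork disc at (203,362) is the decoy. The mat is at (243,183) and the basket at (370,190), with its strap knob at (434,153). Four counter stoppers are at (352,273), (385,272), (429,275) and (459,272). The side view agrees, and shows the strap upright or leaning outward. Now to measure.

```bash
python3 - <<'E'
from h import *
f=load('top');W=cloud(f);g=load('side');S=cloud(g)
print('knob,handle in/out');at(W,[(242,251),(205,251),(168,250)])
print('mat c, corners');at(W,[(243,183),(217,149),(281,154),(273,219),(205,211)])
print('stoppers');at(W,[(352,272),(385,271),(429,274),(459,271)])
print('ball');at(W,[(434,153)]);at(S,[(267,101)])
print('basket rim');at(W,[(333,148),(409,149),(408,234),(331,232),(370,190)],1)
import cv2
def col(Wm,im,m,nm):
    print(nm,np.round(np.nanmean(Wm[m],0),1),m.sum(),np.round(np.nanmin(Wm[m],0)),np.round(np.nanmax(Wm[m],0)))
for nm,Wm,fr in(('top',W,f),('side',S,g)):
    hsv=cv2.cvtColor(fr['image'],cv2.COLOR_RGB2HSV);z=Wm[...,2];x=Wm[...,0];y=Wm[...,1]
    blue=(hsv[...,0]>105)&(hsv[...,0]<125)&(hsv[...,1]>150)&(z<15)&(y>100)&(x>550);col(Wm,0,blue,nm+' mat')
    green=(hsv[...,0]>50)&(hsv[...,0]<75)&(hsv[...,1]>150)&(y<100)
    top=green&(z>58);col(Wm,0,top,nm+' basket rim')
    r=cv2.minAreaRect(np.float32(Wm[top][:,:2]));print(r)
    lid=(z>75)&(z<100)&(abs(x-480)<130)&(abs(y-180)<130)&(hsv[...,1]<60);col(Wm,0,lid,nm+' lid');
    print(cv2.minEnclosingCircle(np.float32(Wm[lid][:,:2])))
    kn=(z>112)&(z<150)&(abs(x-480)<130)&(abs(y-180)<100);col(Wm,0,kn,nm+' knob')
    bl=((hsv[...,0]<8)|(hsv[...,0]>172))&(hsv[...,1]>150)&(z>150);col(Wm,0,bl,nm+' ball')
    o=(hsv[...,0]<20)&(hsv[...,1]>100)&(z>5)&(z<45)&(y<0)&(abs(x-430)<60)
    n,l,st,c=cv2.connectedComponentsWithStats(np.uint8((z>20)&(z<36)&(y<50)&(abs(x-430)<70)))
    for i in range(1,n):
        if st[i,4]>30: print(' st',np.round(c[i]),st[i,4],np.round(np.nanmean(Wm[l==i],0),1),np.nanmin(Wm[l==i],0).round(),np.nanmax(Wm[l==i],0).round())
E
```

```text
knob,handle in/out
(242, 251) [454.6 193.6 125.7]
(205, 251) [459.8 294.1  76.5]
(168, 250) [460.2 384.4  76.2]
mat c, corners
(243, 183) [657.1 225.3   5. ]
(217, 149) [752.4 302.7   4.5]
(281, 154) [741.5 126.9   2.9]
(273, 219) [561.1 141.   -1. ]
(205, 211) [577.4 323.5   4.3]
stoppers
(352, 272) [422.2 -68.1  29.5]
(385, 271) [ 426.9 -151.    28.3]
(429, 274) [ 421.8 -260.    30.4]
(459, 271) [ 431.4 -336.5   28.7]
ball
(434, 153) [ 629.6 -208.4  315.3]
(267, 101) [ 629.4 -199.1  309. ]
basket rim
(333, 148) [739.7 -13.4  64.6]
(409, 149) [ 740.4 -209.1   61.8]
(408, 234) [ 529.2 -215.5   -0.7]
(331, 232) [529.2 -13.5   0.8]
(370, 190) [ 645.2 -115.2    3.9]
top mat [658.6 227.9   4.6] 4463 [560. 129.  -4.] [760. 329.  12.]
top basket rim [ 543.3 -114.    64.9] 119 [ 525. -208.   60.] [743.  -9.  71.]
((632.9546508789062, -109.16290283203125), (194.46337890625, 212.0576934814453), 87.87486267089844)
top lid [455.4 202.1  89.5] 3933 [371. 116.  75.] [542. 310.  98.]
((456.2672424316406, 212.49365234375), 97.59205627441406)
top knob [455.7 199.6 124.6] 101 [443. 188. 113.] [469. 2
[... 553 characters left out ...]
.]
((520.4259643554688, -327.8816833496094), (772.911865234375, 277.0943298339844), 62.321678161621094)
side lid [457.1 211.7  89.6] 4877 [372. 116.  75.] [544. 310.  99.]
((459.31219482421875, 212.94464111328125), 96.95063018798828)
side knob [457.6 207.5 123.2] 157 [446. 191. 112.] [470. 218. 130.]
side ball [ 480.6 -406.9  264.6] 158 [ 272. -688.  200.] [ 644. -195.  316.]
 st [353. 175.] 92 [ 431.1 -330.7   26.4] [ 414. -351.   20.] [ 449. -314.   30.]
 st [355. 191.] 101 [ 420.8 -255.1   26.4] [ 404. -276.   20.] [ 438. -239.   31.]
 st [348. 218.] 121 [ 428.6 -143.2   26.6] [ 411. -163.   20.] [ 445. -127.   31.]
 st [348. 240.] 138 [422.5 -59.4  26.6] [407. -79.  20.] [439. -43.  31.]
```

```bash
R='python3 -m creep'
python3 -m creep '.1 .4 0 0 0 .4 1;.18 .8 0 0 0 .8 1;.18 .8 0 0 0 .8 1;.18 .8 0 0 0 .8 1;.18 .8 0 0 0 .8 1;.18 .8 0 0 0 .8 1;.18 .8 0 0 0 .8 1;.18 .8 0 0 0 .8 1;.18 .8 0 0 0 .8 1;.18 .8 0 0 0 .8 1'
python3 -m creep '.18 .8 0 0 0 .8 1;.18 .8 0 0 0 .8 1;.18 .8 0 0 0 .8 1;.18 .8 0 0 0 .8 1;.18 .8 0 0 0 .8 1;.18 .8 0 0 0 .8 1;.18 .8 0 0 0 .8 1;.18 .8 0 0 0 .8 1;.18 .8 0 0 0 .8 1;.1 .4 0 0 0 .4 1'
python3 - <<'E'
from h import *
g=shot('side');S=cloud(g);f=load('top');W=cloud(f)
im=np.hstack([cv2.resize(f['image'][210:310,150:300],(400,267),interpolation=2),cv2.resize(g['image'][270:420,260:485],(400,267),interpolation=2)])
cv2.imwrite('pics/crop1.png',im[:,:,::-1])
E
```

```text
time_s: 1.1
position: [355.4, -209.6, 230.9]
tool_rot: [[0.573, 0.819, -0.001], [0.819, -0.573, 0.0], [-0.0, -0.0, -1.0]]
force: [1.8, 0.1, -0.5]
gripper_width: 1.002
gripper_force: 0.0
time_s: 2.1
position: [441.3, 172.8, 231.4]
tool_rot: [[0.075, 0.997, 0.0], [0.997, -0.075, 0.002], [0.002, 0.0, -1.0]]
force: [-0.1, -0.1, -0.2]
gripper_width: 0.999
gripper_force: 0.0
```

View pics/crop1.png

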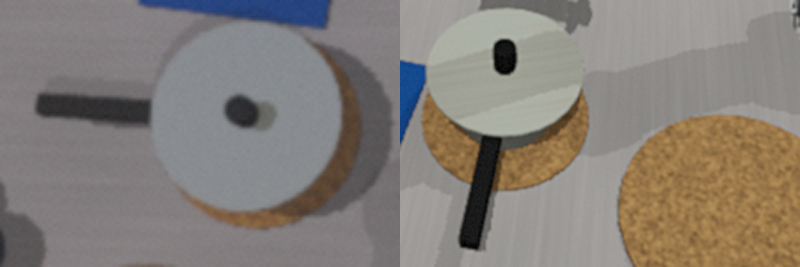

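Left (top camera): the lid knob is at crop (241,110), and the pan stands on the small cork disc. Right (side camera): the much larger cork disc is the decoy, as its size shows. The small trivet is the one meant. Next is grasping the knob.

```bash
python3 -m creep '.08 .15 -.2 0 0 .27 1;.08 .15 -.2 0 0 .27 1;.08 .15 -.3 0 0 .27 1;.08 .15 -.3 0 0 .27 1;0 0 -.4 0 0 0 1;0 0 -.4 0 0 0 1;0 0 -.4 0 0 0 1;0 0 -.3 0 0 0 1;0 0 -.2 0 0 0 1;0 0 0 0 0 0 1' 60
python3 -m creep '0 0 0 0 0 0 0;0 0 0 0 0 0 -1;0 0 0 0 0 0 -1;0 0 0 0 0 0 -1;0 0 0 0 0 0 -1;0 0 0 0 0 0 -1;0 0 0 0 0 0 -1;0 0 0 0 0 0 -1' 60
```

```text
time_s: 3.15
position: [456.5, 197.3, 94.5]
tool_rot: [[0.007, 1.0, -0.003], [1.0, -0.007, -0.001], [-0.001, -0.003, -1.0]]
force: [-0.2, -0.4, 0.0]
gripper_width: 0.999
gripper_force: 0.0
time_s: 3.95
position: [458.4, 199.0, 97.2]
tool_rot: [[0.006, 1.0, 0.001], [1.0, -0.006, 0.0], [0.0, 0.001, -1.0]]
force: [-1.4, -0.6, 5.2]
gripper_width: 0.285
gripper_force: 59.1
```

```bash
python3 -m creep '0 0 .1 0 0 0 -1;0 0 .2 0 0 0 -1;0 0 .3 0 0 0 -1;0 0 .4 0 0 0 -1;0 0 .4 0 0 0 -1;.2 0 .3 0 0 0 -1;.4 .06 0 0 0 0 -1;.4 .06 0 0 0 0 -1;.4 .06 0 0 0 0 -1;.4 .06 0 0 0 0 -1'
python3 -m creep '.4 .06 0 0 0 0 -1;.4 .06 0 0 0 0 -1;.4 .06 0 0 0 0 -1;.4 .06 0 0 0 0 -1;.4 .06 0 0 0 0 -1;.2 .03 0 0 0 0 -1;0 0 0 0 0 0 -1;0 0 0 0 0 0 -1;0 0 0 0 0 0 -1'
python3 - <<'E'
from h import *
print(readout.sense()['position'])
for n in('top','side'):
    f=shot(n,n+'1.png');W=cloud(f);h=cv2.cvtColor(f['image'],cv2.COLOR_RGB2HSV);z=W[...,2];x=W[...,0];y=W[...,1]
    m=(h[...,0]>8)&(h[...,0]<22)&(h[...,1]>100)&(z<12)&(z>2)&(abs(x-457)<110)&(abs(y-200)<110)
    print(n,'trivet',m.sum(),np.nanpercentile(W[m],[1,99],0).round(1).tolist(),np.round(cv2.minEnclosingCircle(np.float32(W[m][:,:2]))[0],1))
    m=(z>80)&(z<92)&(abs(x-457)<95)&(abs(y-202)<90);p=W[m]
    print('rim',m.sum(),np.nanpercentile(p,[1,99],0).round(1).tolist(),np.round(cv2.minEnclosingCircle(np.float32(p[:,:2])),1) if 0 else cv2.fitEllipse(np.float32(p[:,:2])))
    m=(z>70)&(z<84)&(abs(x-460)<25)&(y>310)&(y<420);print('handle',np.nanmedian(W[m],0).round(1),np.polyfit(y[m],x[m],1).round(3),y[m].max())
    m=(h[...,0]<20)&(h[...,1]>120)&(abs(x-457)<75)&(abs(y-202)<75)&(z>12)
    nn,l,st,c=cv2.connectedComponentsWithStats(np.uint8(m));print('in pot',[(c[i].round(),st[i,4],np.nanmedian(W[l==i],0).round()) for i in range(1,nn) if st[i,4]>15])
E
```

```text
time_s: 4.95
position: [548.6, 210.6, 182.4]
tool_rot: [[0.007, 1.0, 0.001], [1.0, -0.007, 0.0], [0.0, 0.001, -1.0]]
force: [0.3, 0.0, -0.2]
gripper_width: 0.287
gripper_force: 58.9
time_s: 5.85
position: [656.5, 227.3, 181.4]
tool_rot: [[0.005, 1.0, -0.001], [1.0, -0.005, -0.0], [-0.0, -0.001, -1.0]]
force: [-0.5, -0.3, -1.2]
gripper_width: 0.283
gripper_force: 59.0
[656.47716674 227.27407483 181.38754546]
top trivet 428 [[361.6, 121.3, 2.3], [426.7, 269.2, 10.4]] [406.6 198.4]
rim 355 [[376.1, 126.1, 80.1], [537.3, 282.7, 89.3]] ((456.285888671875, 200.7413330078125), (158.57339477539062, 159.6209716796875), 174.95071411132812)
handle [462.  353.5  77.1] [4.20000e-02 4.47403e+02] 398.0326302116062
in pot [(array([255., 257.]), np.int32(146), array([452., 175.,  37.]))]
side trivet 2206 [[364.9, 175.1, 2.7], [550.4, 298.1, 9.3]] [457.6 206.8]
rim 684 [[377.2, 122.0, 80.1], [538.8, 285.1, 88.7]] ((458.0743408203125, 204.57077026367188), (158.7946319580078, 160.04542541503906), 9.742636680603027)
handle [464.  359.6  77.5] [4.3000e-02 4.4843e+02] 401.5137783724859
in pot [(array([311., 320.]), np.int32(195), array([474., 195.,  36.])), (array([330., 322.]), np.int32(193), array([437., 196.,  35.]))]
```

View pics/top1.png

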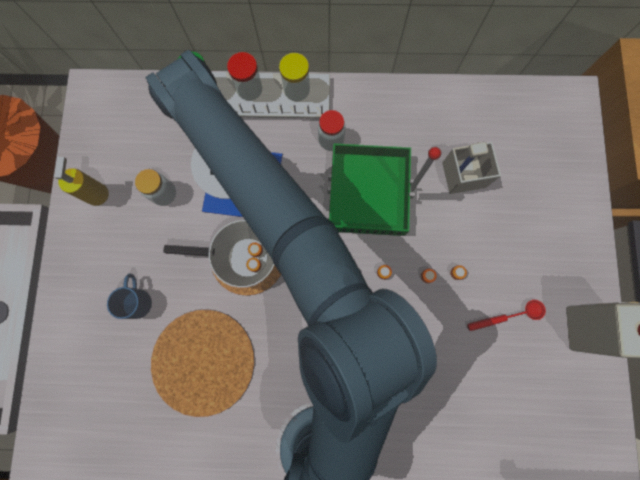

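Lid held over the mat. The pan at (243,255) shows orange and white stoppers at about (255,250) and (253,264), and the counter stoppers haven't moved. Next I lower the lid.

```bash
python3 -m creep '.02 .03 -.2 0 0 0 -1;.02 0 -.4 0 0 0 -1;0 0 -.5 0 0 0 -1;0 0 -.5 0 0 0 -1;0 0 -.5 0 0 0 -1;0 0 -.4 0 0 0 -1;0 0 -.2 0 0 0 -1;0 0 -.1 0 0 0 -1;0 0 -.1 0 0 0 -1;0 0 0 0 0 0 -1'
python3 -m creep '0 0 -.04 0 0 0 -1;0 0 -.04 0 0 0 -1;0 0 -.04 0 0 0 -1;0 0 0 0 0 0 -1;0 0 0 0 0 0 -1'
```

```text
time_s: 6.95
position: [660.1, 228.8, 36.6]
tool_rot: [[0.006, 1.0, 0.001], [1.0, -0.006, 0.0], [0.0, 0.001, -1.0]]
force: [-0.9, -0.3, -0.9]
gripper_width: 0.279
gripper_force: 59.0
time_s: 7.45
position: [659.7, 228.5, 30.3]
tool_rot: [[0.006, 1.0, 0.0], [1.0, -0.006, -0.0], [-0.0, 0.0, -1.0]]
force: [0.2, -0.8, -1.4]
gripper_width: 0.284
gripper_force: 59.0
```

```bash
python3 -m creep '0 0 -.04 0 0 0 -1;0 0 -.04 0 0 0 -1;0 0 -.03 0 0 0 -1;0 0 0 0 0 0 -1'
python3 -m creep '0 0 0 0 0 0 -.3;0 0 0 0 0 0 0;0 0 0 0 0 0 1;0 0 0 0 0 0 1;0 0 0 0 0 0 1;0 0 0 0 0 0 1'
python3 -m creep '0 0 .3 0 0 0 1;0 0 .5 0 0 0 1;0 0 .5 0 0 0 1;0 0 .5 0 0 0 1;0 0 .5 0 0 0 1;-.4 .2 .5 0 0 0 1;-.4 .2 .3 0 0 0 1;-.4 .2 0 0 0 0 1;-.4 .2 0 0 0 0 1;-.4 .2 0 0 0 0 1'
python3 -m creep '-.4 .2 0 0 0 0 1;-.4 .2 0 0 0 0 1;-.4 .2 0 0 0 0 1;-.4 .2 0 0 0 0 1;-.3 0 0 0 0 0 1;0 0 0 0 0 0 1'
python3 - <<'E'
from h import *
for n in('top','side'):
    f=shot(n,n+'2.png');W=cloud(f);x,y,z=np.moveaxis(W,-1,0)
    m=(z>10)&(z<27)&(abs(x-660)<97)&(abs(y-230)<97);p=W[m];print(n,'lid',m.sum(),np.nanpercentile(p,[1,50,99],0).round(1).tolist())
    m=(z>28)&(z<60)&(abs(x-660)<60)&(abs(y-230)<60);print('knob',m.sum(),np.nanpercentile(W[m],[1,50,99],0).round(1).tolist())
E
```

```text
time_s: 7.85
position: [659.8, 228.6, 26.3]
tool_rot: [[0.007, 1.0, 0.0], [1.0, -0.007, -0.001], [-0.001, 0.0, -1.0]]
force: [-1.7, -2.2, 6.1]
gripper_width: 0.286
gripper_force: 59.8
time_s: 8.45
position: [659.7, 228.6, 24.6]
tool_rot: [[0.006, 1.0, -0.0], [1.0, -0.006, 0.0], [0.0, -0.0, -1.0]]
force: [1.3, 0.3, -0.0]
gripper_width: 0.997
gripper_force: 0.0
time_s: 9.45
position: [559.1, 279.3, 181.5]
tool_rot: [[0.006, 1.0, 0.002], [1.0, -0.006, 0.001], [0.001, 0.002, -1.0]]
force: [0.6, 0.2, -0.3]
gripper_width: 1.002
gripper_force: 0.0
time_s: 10.05
position: [462.0, 319.4, 180.2]
tool_rot: [[0.002, 1.0, -0.0], [1.0, -0.002, -0.001], [-0.001, -0.0, -1.0]]
force: [-0.7, 0.5, -0.5]
gripper_width: 1.005
gripper_force: 0.0
top lid 3085 [[576.3, 149.6, 13.4], [654.7, 229.7, 18.6], [739.0, 312.1, 23.6]]
knob 105 [[645.6, 218.6, 29.4], [654.9, 229.3, 53.2], [669.1, 242.2, 59.0]]
side lid 4512 [[578.3, 153.3, 15.3], [656.3, 243.2, 18.8], [740.9, 316.3, 22.3]]
knob 203 [[647.5, 223.0, 28.8], [657.4, 239.6, 51.9], [670.7, 246.7, 57.3]]
```

View pics/side2.png

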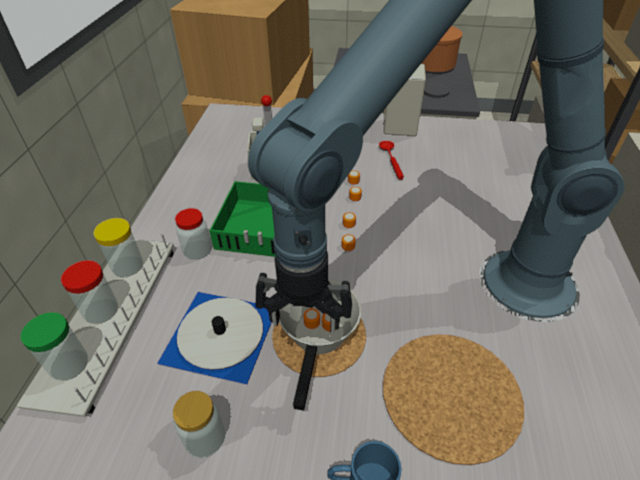

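Lid lies flat on the mat, with its knob at side (219,325). Now I grasp the handle.

```bash
python3 -m creep '0 -.1 -.2 0 0 -.3 1;0 0 -.4 0 0 -.3 1;0 0 -.4 0 0 0 1;0 0 -.4 0 0 0 1;0 0 -.4 0 0 0 1;0 0 -.4 0 0 0 1;0 0 -.3 0 0 0 1;0 0 -.1 0 0 0 1;0 0 0 0 0 0 1;0 0 0 0 0 0 1'
python3 -m creep '0 0 0 0 0 0 -1;0 0 0 0 0 0 -1;0 0 0 0 0 0 -1;0 0 0 0 0 0 -1;0 0 0 0 0 0 -1;0 0 0 0 0 0 -1;0 0 0 0 0 0 -1;0 0 0 0 0 0 -1;0 0 0 0 0 0 -1' 110
```

```text
time_s: 11.15
position: [465.4, 313.9, 50.3]
tool_rot: [[0.049, 0.999, 0.001], [0.999, -0.049, 0.001], [0.001, 0.001, -1.0]]
force: [0.1, 0.3, -0.4]
gripper_width: 0.999
gripper_force: 0.0
time_s: 12.05
position: [464.6, 313.9, 50.1]
tool_rot: [[0.048, 0.999, 0.0], [0.999, -0.048, 0.0], [0.0, 0.0, -1.0]]
force: [-1.3, -0.9, 4.3]
gripper_width: 0.217
gripper_force: 107.6
```

```bash
python3 -m creep '0 0 .1 0 0 0 -1;0 0 .2 0 0 0 -1;0 0 .3 0 0 0 -1;0 0 .4 0 0 0 -1;0 0 .4 0 0 0 -1;0 0 .4 0 0 0 -1;0 0 .4 0 0 0 -1;0 0 .2 0 0 0 -1;0 0 0 0 0 0 -1'
python3 - <<'E'
from h import *
for n in('top','side'):
    f=shot(n,n+'3.png');W=cloud(f);h=cv2.cvtColor(f['image'],cv2.COLOR_RGB2HSV);x,y,z=np.moveaxis(W,-1,0)
    m=(h[...,0]>8)&(h[...,0]<22)&(h[...,1]>100)&(z<12)&(z>1)&(abs(x-457)<120)&(abs(y-200)<120)&(np.hypot(x-457,y-203)<115)
    p=np.float32(W[m][:,:2]); p=p[~np.isnan(p).any(1)];hull=cv2.convexHull(p)[:,0]
    print(n,m.sum(),p.min(0),p.max(0)); 
    from scipy.optimize import least_squares
    q=hull[(hull[:,1]<1e9)]
    r=least_squares(lambda c:np.hypot(*(q-c).T)-98,[457,203],loss='soft_l1',f_scale=2);print('trivet',r.x.round(1),len(q),np.round(r.fun,1).tolist())
    m=(z>170)&(z<210)&(np.hypot(x-460,y-203)<95);m&=~((y>285));print('rim',np.nanpercentile(W[m],[1,99],0).round(1).tolist())
    if n=='side':
        for lab,s in(('-y',y<140),('+y',(y>265)&(y<290))):print(lab,np.nanmedian(z[m&s]))
E
```

```text
time_s: 12.95
position: [465.9, 314.6, 172.0]
tool_rot: [[0.048, 0.999, 0.004], [0.999, -0.048, 0.002], [0.002, 0.004, -1.0]]
force: [0.9, 0.6, -3.7]
gripper_width: 0.215
gripper_force: 107.6
top 1133 [361.84836 106.78948] [537.8103  225.51123]
trivet [457.5 205.4] 24 [-3.3, -26.7, -12.1, -1.6, -1.1, -0.9, -0.3, 0.8, 1.1, 0.3, 0.6, 0.2, 0.3, 0.6, 0.8, 0.7, 0.5, 0.4, -0.5, -0.4, -0.1, -1.1, -2.9, -2.4]
rim [[383.0, 122.2, 170.6], [538.1, 280.0, 208.8]]
side 3726 [361.4628  120.39121] [553.6285  301.60843]
trivet [458.  204.7] 37 [-2.3, -2.5, -1.3, -0.6, -1.3, -1.1, -0.1, 0.1, -1.0, -1.0, -1.0, -0.4, -0.3, -0.6, -0.3, 0.4, -0.5, -1.1, -1.3, -1.8, -1.4, -1.8, -1.7, -1.7, -1.7, -1.6, -1.7, -0.4, -1.2, -1.5, -3.1, -11.0, -3.1, -2.0, -2.6, -2.6, -2.3]
rim [[378.7, 125.0, 170.7], [539.7, 281.0, 206.9]]
-y 194.0076377929983
+y 197.9186311332972
```

View pics/side3.png

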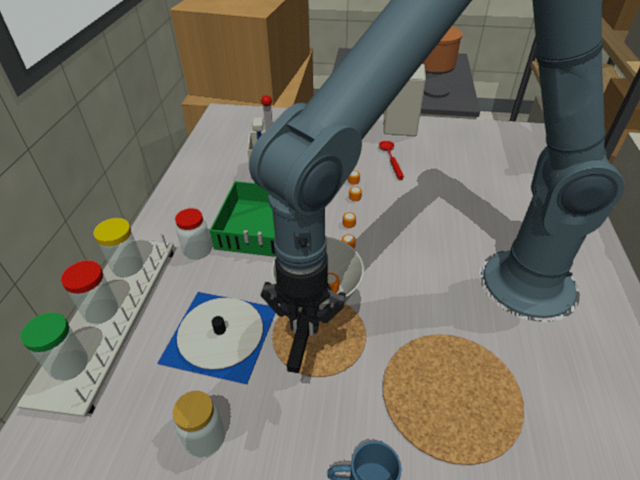

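Side view: pan level in the gripper, small trivet centre at (458,205), counter stoppers untouched. Carry to the basket.

```bash
python3 -m creep '.1 -.1 .2 0 0 0 -1;.2 -.3 .2 0 0 0 -1;.2 -.3 .2 0 0 0 -1;.2 -.3 .2 0 0 0 -1;.2 -.3 .2 0 0 0 -1;.2 -.3 .2 0 0 0 -1;.2 -.3 0 0 0 0 -1;.2 -.3 0 0 0 0 -1;.2 -.3 0 0 0 0 -1;.2 -.3 0 0 0 0 -1'
python3 -m creep '.2 -.4 0 0 0 0 -1;.2 -.4 0 0 0 0 -1;.2 -.4 0 0 0 0 -1;.2 -.4 0 0 0 0 -1;.2 -.4 0 0 0 0 -1;.2 -.4 0 0 0 0 -1;.2 -.3 0 0 0 0 -1;.2 -.2 0 0 0 0 -1;.1 -.2 0 0 0 0 -1;0 0 0 0 0 0 -1'
python3 -m creep '0 0 0 0 -.5 0 -1;0 0 0 0 -1 0 -1;0 0 0 0 -1 0 -1;0 0 0 0 -1 0 -1;0 0 0 0 -1 0 -1;0 0 0 0 -1 0 -1;0 0 0 0 -1 0 -1;0 0 0 0 -.5 0 -1;0 0 0 0 0 0 -1;0 0 0 0 0 0 -1'
python3 -c "
from h import *
print(np.round(readout.sense()['q'],2))"
```

```text
time_s: 14.05
position: [560.0, 172.1, 229.2]
tool_rot: [[0.048, 0.999, -0.001], [0.999, -0.048, -0.0], [-0.0, -0.001, -1.0]]
force: [-1.1, 0.0, -3.7]
gripper_width: 0.215
gripper_force: 107.6
time_s: 15.05
position: [645.5, 16.5, 229.4]
tool_rot: [[0.051, 0.999, -0.0], [0.999, -0.051, -0.001], [-0.001, -0.0, -1.0]]
force: [0.7, 0.0, -2.3]
gripper_width: 0.211
gripper_force: 107.7
time_s: 16.05
position: [644.0, 19.8, 229.7]
tool_rot: [[0.041, 0.883, 0.468], [0.999, -0.047, 0.001], [0.023, 0.468, -0.884]]
force: [-0.2, 0.2, -3.1]
gripper_width: 0.212
gripper_force: 107.9
[ 0.47  0.18 -0.64  1.98  0.33  0.55 -0.42]
```

```bash
python3 -m creep '0 0 0 0 -.5 0 -1;0 0 0 0 -.5 0 -1;0 0 0 0 -.5 0 -1;0 0 0 0 -.5 0 -1;0 0 0 0 -.5 0 -1;0 0 0 0 0 0 -1'
python3 -c "
from h import *
print(np.round(readout.sense()['q'],2))"
python3 -m creep '0 0 0 0 -.5 0 -1;0 0 0 0 -.5 0 -1;0 0 0 0 -.5 0 -1;0 0 0 0 -.5 0 -1;0 0 0 0 -.5 0 -1;0 0 0 0 0 0 -1'
python3 -c "
from h import *
print(np.round(readout.sense()['q'],2))"
```

```text
time_s: 16.65
position: [643.8, 19.0, 228.8]
tool_rot: [[0.038, 0.789, 0.614], [0.999, -0.048, -0.0], [0.029, 0.613, -0.79]]
force: [-0.3, -0.0, -3.2]
gripper_width: 0.216
gripper_force: 107.9
[ 0.42  0.12 -0.57  2.11  0.5   0.3  -0.61]
time_s: 17.25
position: [645.7, 17.7, 230.1]
tool_rot: [[0.035, 0.686, 0.727], [0.999, -0.046, -0.004], [0.03, 0.726, -0.687]]
force: [1.0, 0.8, -3.3]
gripper_width: 0.216
gripper_force: 108.0
[ 0.17  0.08 -0.32  2.22  1.34  0.14 -1.47]
```

```bash
python3 -m creep '0 0 0 0 -.4 0 -1;0 0 0 0 -.4 0 -1;0 0 0 0 -.4 0 -1;0 0 0 0 -.4 0 -1;0 0 0 0 -.4 0 -1;0 0 0 0 0 0 -1'
python3 -m creep '0 0 0 0 -.5 0 -1;0 0 0 0 -.5 0 -1;0 0 0 0 -.5 0 -1;0 0 0 0 -.5 0 -1;0 0 0 0 -.5 0 -1;0 0 0 0 0 0 -1'
python3 -c "
from h import *
print(np.round(readout.sense()['q'],2))
shot('side','side4.png')"
```

```text
time_s: 17.85
position: [644.9, 16.0, 228.9]
tool_rot: [[0.036, 0.6, 0.799], [0.999, -0.048, -0.009], [0.033, 0.799, -0.601]]
force: [-0.2, -0.1, -3.3]
gripper_width: 0.214
gripper_force: 108.1
time_s: 18.45
position: [644.9, 14.8, 228.3]
tool_rot: [[0.033, 0.453, 0.891], [0.999, -0.049, -0.012], [0.038, 0.89, -0.454]]
force: [-0.5, 0.3, -3.4]
gripper_width: 0.219
gripper_force: 108.2
[ 0.39  0.16 -0.57  2.37  2.71  0.52 -2.81]
```

View pics/side4.png

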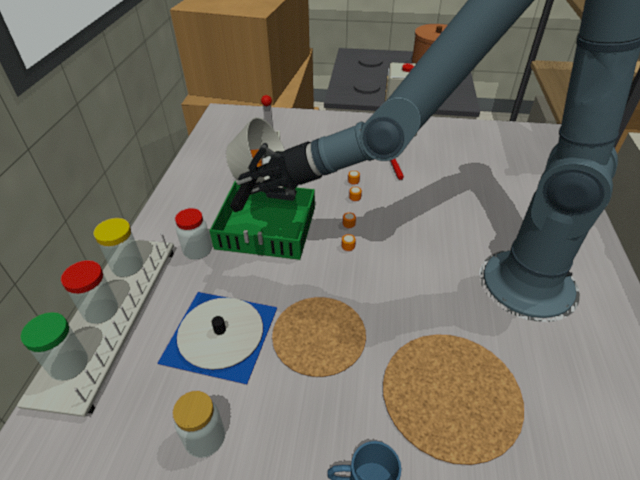

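The pan is over the basket, tilted 63° at side (255,150). All four counter stoppers are still in place. Joint 7 is near its limit, so I go on in small turns.

```bash
python3 -m creep '0 0 0 0 -.5 0 -1;0 0 0 0 -.5 0 -1;0 0 0 0 -.5 0 -1;0 0 0 0 -.5 0 -1;0 0 0 0 0 0 -1'
python3 -c "
from h import *
print(np.round(readout.sense()['q'],3))"
python3 -m creep '0 0 0 0 -.5 0 -1;0 0 0 0 -.5 0 -1;0 0 0 0 -.5 0 -1;0 0 0 0 -.5 0 -1;0 0 0 0 0 0 -1'
python3 -c "
from h import *
print(np.round(readout.sense()['q'],3))"
```

```text
time_s: 19.0
position: [645.4, 14.4, 228.6]
tool_rot: [[0.028, 0.324, 0.946], [0.999, -0.049, -0.012], [0.042, 0.945, -0.325]]
force: [-0.5, -0.7, -3.2]
gripper_width: 0.213
gripper_force: 108.3
[ 0.517  0.281 -0.716  2.419  2.804  0.792 -2.83 ]
time_s: 19.5
position: [645.8, 14.5, 228.7]
tool_rot: [[0.021, 0.189, 0.982], [0.999, -0.048, -0.012], [0.045, 0.981, -0.19]]
force: [-1.3, -0.3, -2.7]
gripper_width: 0.216
gripper_force: 108.4
[ 0.518  0.417 -0.721  2.446  2.897  1.068 -2.828]
```

```bash
python3 -m creep '.1 -.05 -.1 0 0 0 -1;.1 -.05 -.15 0 0 0 -1;.1 0 -.15 0 0 0 -1;.1 0 -.15 0 0 0 -1;.1 0 -.15 0 0 0 -1;.1 0 -.1 0 0 0 -1;0 0 -.1 0 0 0 -1;0 0 0 0 0 0 -1'
python3 -m creep '0 0 0 0 -.5 0 -1;0 0 0 0 -.5 0 -1;0 0 0 0 -.5 0 -1;0 0 0 0 -.5 0 -1;0 0 0 0 -.5 0 -1;0 0 0 0 -.5 0 -1;0 0 0 0 0 0 -1'
python3 -c "
from h import *
print(np.round(readout.sense()['q'],3))"
python3 -m creep '0 0 0 0 -.5 0 -1;0 0 0 0 -.5 0 -1;0 0 0 0 -.5 0 -1;0 0 0 0 -.5 0 -1;0 0 0 0 -.5 0 -1;0 0 0 0 -.5 0 -1;0 0 0 0 0 0 -1'
python3 -c "
from h import *
print(np.round(readout.sense()['q'],3))
shot('side','side5.png')"
```

```text
time_s: 20.3
position: [675.0, 10.5, 183.5]
tool_rot: [[0.019, 0.188, 0.982], [0.999, -0.049, -0.01], [0.046, 0.981, -0.189]]
force: [-0.2, -0.1, -2.7]
gripper_width: 0.216
gripper_force: 108.3
time_s: 21.0
position: [675.1, 10.2, 183.6]
tool_rot: [[0.009, -0.02, 1.0], [0.999, -0.049, -0.01], [0.049, 0.999, 0.02]]
force: [-0.6, -0.9, -3.5]
gripper_width: 0.213
gripper_force: 108.4
[ 0.448  0.786 -0.599  2.356  3.14   1.499 -2.78 ]
time_s: 21.7
position: [675.8, 10.2, 184.6]
tool_rot: [[-0.001, -0.229, 0.973], [0.999, -0.048, -0.01], [0.049, 0.972, 0.229]]
force: [-0.2, -0.2, -2.3]
gripper_width: 0.213
gripper_force: 108.4
[ 0.398  0.963 -0.52   2.282  3.303  1.788 -2.76 ]
```

View pics/side5.png

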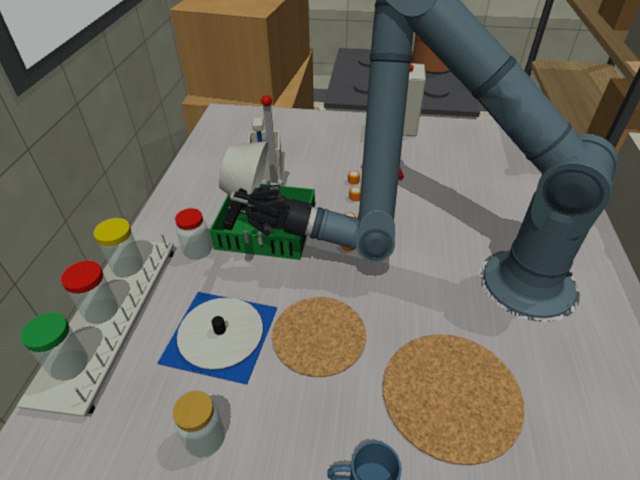

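```bash
python3 - <<'E'
from h import *
f=load('side');W=cloud(f);at(W,[(375,240),(375,222),(355,235),(320,225),(290,215)])
f=shot('top');W=cloud(f);x,y,z=np.moveaxis(W,-1,0)
for n in('top','side'):
    f=load(n);W=cloud(f);x,y,z=np.moveaxis(W,-1,0);h=cv2.cvtColor(f['image'],cv2.COLOR_RGB2HSV)
    m=(h[...,0]<20)&(h[...,1]>120)&(x>500)&(x<760)&(y>-230)&(y<10)
    k,l,st,c=cv2.connectedComponentsWithStats(np.uint8(m));print(n,[(c[i].round().tolist(),int(st[i,4]),np.nanmedian(W[l==i],0).round().tolist()) for i in range(1,k) if st[i,4]>10])
a=load('top')['image'];b=load('side')['image']
cv2.imwrite('pics/c5.png',np.hstack([cv2.resize(a[100:300,290:490],(400,400),interpolation=2),cv2.resize(b[90:290,190:390],(400,400),interpolation=2)])[:,:,::-1])
E
```

```text
(375, 240) [358.8  53.3 142.6]
(375, 222) [362.2  29.6 171.3]
(355, 235) [401.3  42.6 142.3]
(320, 225) [476.3  39.9 159.1]
(290, 215) [539.2  40.3 180.6]
top [([434.0, 153.0], 100, [630.0, -210.0, 313.0]), ([373.0, 189.0], 167, [623.0, -116.0, 88.0]), ([378.0, 205.0], 15, [595.0, -132.0, 39.0]), ([371.0, 212.0], 14, [576.0, -114.0, 32.0])]
side [([266.0, 100.0], 89, [634.0, -202.0, 309.0])]
```

View pics/c5.png

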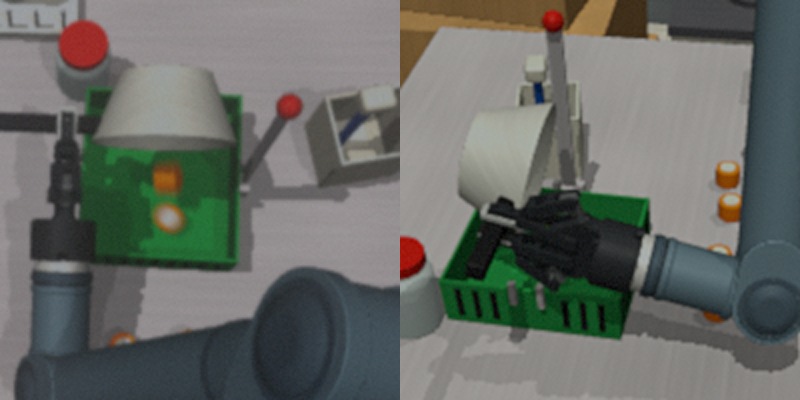

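The crop shows one stopper in the basket at (168,218) and one just falling out at (167,180). The wrist would get low, so I raise it while tilting further.

```bash
python3 -m creep '0 0 .15 0 -.3 0 -1;0 0 .15 0 -.3 0 -1;0 0 .15 0 -.5 0 -1;0 0 .15 0 -.5 0 -1;0 0 .15 0 -.5 0 -1;0 0 .15 0 -.5 0 -1;0 0 0 0 -.5 0 -1;0 0 0 0 -.3 0 -1;0 0 0 0 0 0 -1;0 0 0 0 0 0 -1'
python3 - <<'E'
from h import *
print(np.round(readout.sense()['q'],3))
shot('side')
shot('top')
a=load('top')['image'];b=load('side')['image']
cv2.imwrite('pics/c6.png',np.hstack([cv2.resize(a[100:300,290:490],(400,400),interpolation=2),cv2.resize(b[90:290,190:390],(400,400),interpolation=2)])[:,:,::-1])
E
```

```text
time_s: 22.8
position: [675.3, 9.8, 229.6]
tool_rot: [[-0.012, -0.451, 0.892], [0.999, -0.048, -0.011], [0.048, 0.891, 0.451]]
force: [0.7, -0.2, -3.0]
gripper_width: 0.216
gripper_force: 108.5
[ 0.462  1.065 -0.573  2.201  3.505  1.958 -2.656]
```

View pics/c6.png

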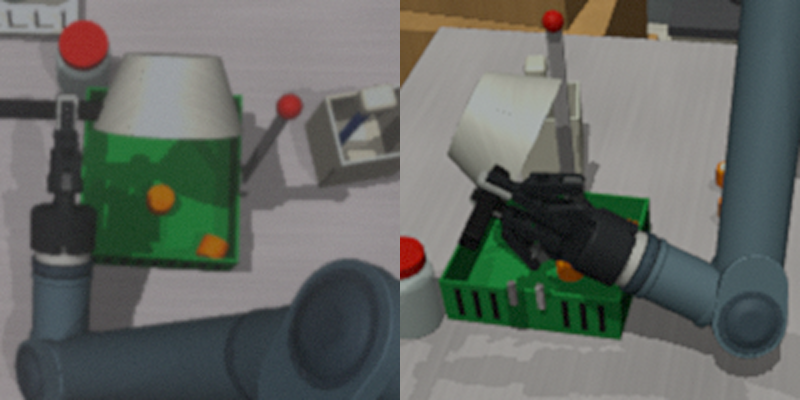

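Two stoppers lie in the basket, at crop (161,198) and (212,247), and the pan is turned to 117°, so it should be empty. I turn it back.

```bash
python3 -m creep '0 0 0 0 .5 0 -1;0 0 0 0 .8 0 -1;0 0 0 0 .8 0 -1;0 0 0 0 .8 0 -1;0 0 0 0 .8 0 -1;0 0 0 0 .8 0 -1;0 0 0 0 .8 0 -1;0 0 0 0 .8 0 -1;0 0 0 0 .8 0 -1;0 0 0 0 0 0 -1'
python3 -c "
from h import *
print(np.round(readout.sense()['q'],3))"
python3 -m creep '0 0 0 0 .7 0 -1;0 0 0 0 .7 0 -1;0 0 0 0 .7 0 -1;0 0 0 0 .7 0 -1;0 0 0 0 .7 0 -1;0 0 0 0 .7 0 -1;0 0 0 0 .7 0 -1;0 0 0 0 .5 0 -1;0 0 0 0 .5 0 -1;0 0 0 0 0 0 -1'
python3 -c "
from h import *
print(np.round(readout.sense()['q'],3))"
```

```text
time_s: 23.9
position: [674.9, 11.4, 232.6]
tool_rot: [[0.009, 0.009, 1.0], [0.999, -0.046, -0.008], [0.046, 0.999, -0.01]]
force: [-0.4, 0.2, -0.8]
gripper_width: 0.211
gripper_force: 108.2
[ 0.613  0.675 -0.793  2.382  3.077  1.343 -2.712]
time_s: 24.9
position: [675.7, 10.9, 231.2]
tool_rot: [[0.028, 0.409, 0.912], [0.999, -0.046, -0.01], [0.038, 0.911, -0.41]]
force: [0.6, 0.2, -1.3]
gripper_width: 0.213
gripper_force: 108.2
[ 0.691  0.311 -0.882  2.318  2.689  0.616 -2.654]
```

```bash
python3 -m creep '0 0 0 0 .5 0 -1;0 0 0 0 .5 0 -1;0 0 0 0 .5 0 -1;0 0 0 0 .5 0 -1;0 0 0 0 .5 0 -1;0 0 0 0 .5 0 -1;0 0 0 0 0 0 -1;0 0 0 0 0 0 -1'
python3 -c "
from h import *
print(np.round(readout.sense()['q'],3))"
python3 -m creep '0 0 0 0 .5 0 -1;0 0 0 0 .5 0 -1;0 0 0 0 .5 0 -1;0 0 0 0 .5 0 -1;0 0 0 0 .5 0 -1;0 0 0 0 .5 0 -1;0 0 0 0 .5 0 -1;0 0 0 0 .5 0 -1;0 0 0 0 0 0 -1;0 0 0 0 0 0 -1'
python3 -c "
from h import *
print(np.round(readout.sense()['q'],3))"
```

```text
time_s: 25.7
position: [674.7, 10.6, 228.8]
tool_rot: [[0.036, 0.592, 0.805], [0.999, -0.047, -0.01], [0.032, 0.805, -0.593]]
force: [-0.4, 0.0, -2.8]
gripper_width: 0.211
gripper_force: 108.1
[ 0.549  0.192 -0.715  2.223  2.252  0.272 -2.309]
time_s: 26.7
position: [674.0, 7.3, 227.5]
tool_rot: [[0.049, 0.77, 0.636], [0.999, -0.048, -0.019], [0.016, 0.636, -0.771]]
force: [0.5, -0.7, -2.6]
gripper_width: 0.216
gripper_force: 108.1
[ 0.504  0.191 -0.665  2.068  0.744  0.307 -0.811]
```

```bash
python3 -m creep '0 0 0 0 .5 0 -1;0 0 0 0 .8 0 -1;0 0 0 0 1 0 -1;0 0 0 0 1 0 -1;0 0 0 0 1 0 -1;0 0 0 0 1 0 -1;0 0 0 0 1 0 -1;0 0 0 0 1 0 -1;0 0 0 0 .5 0 -1;0 0 0 0 0 0 -1'
python3 - <<'E'
from h import *
print(np.round(readout.sense()['q'],3))
f=shot('side','side7.png');W=cloud(f);shot('top')
a=load('top')['image'];b=load('side')['image']
cv2.imwrite('pics/c7.png',np.hstack([cv2.resize(a[100:300,290:490],(400,400),interpolation=2),cv2.resize(b[90:290,190:390],(400,400),interpolation=2)])[:,:,::-1])
E
```

```text
time_s: 27.7
position: [675.7, 7.3, 228.1]
tool_rot: [[0.051, 0.988, 0.147], [0.999, -0.049, -0.019], [-0.012, 0.148, -0.989]]
force: [1.2, 0.7, -2.7]
gripper_width: 0.21
gripper_force: 107.9
[ 0.519  0.464 -0.788  1.628  0.426  1.065 -0.429]
```

View pics/c7.png

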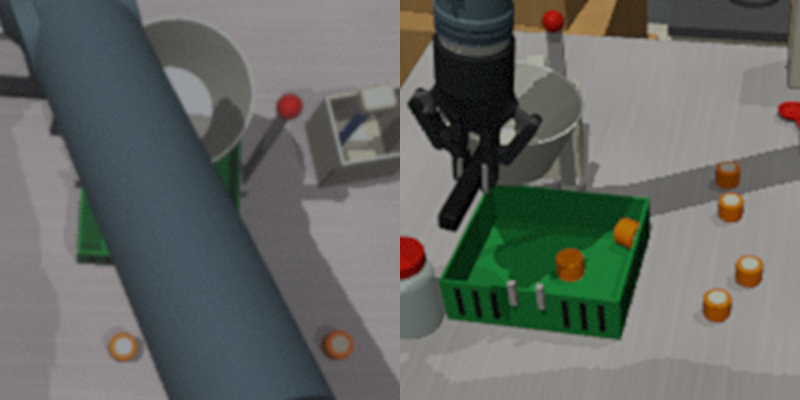

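Two stoppers are in the basket, at crop (570,265) and (627,233), and the pan interior looks bare. Return to the trivet.

```bash
python3 -m creep '-.1 .2 0 .07 .5 0 -1;-.2 .3 0 .1 .6 0 -1;-.2 .3 0 .1 .6 0 -1;-.2 .3 0 0 .4 0 -1;-.2 .3 0 0 0 0 -1;-.2 .3 0 0 0 0 -1;-.2 .3 0 0 0 0 -1;-.2 .3 0 0 0 0 -1;-.2 .3 0 0 0 0 -1;-.2 .3 0 0 0 0 -1'
python3 -m creep '-.2 .3 0 0 0 0 -1;-.2 .3 0 0 0 0 -1;-.3 .4 0 0 0 0 -1;-.3 .4 0 0 0 0 -1;-.3 .4 0 0 0 0 -1;-.3 .4 0 0 0 0 -1;-.3 .4 0 0 0 0 -1;-.3 .3 0 0 0 0 -1;-.2 .2 0 0 0 0 -1;0 0 0 0 0 0 -1'
python3 -m creep '0 0 0 0 0 0 -1;0 0 0 0 0 0 -1'
python3 - <<'E'
from h import *
f=shot('side','side8.png');W=cloud(f);x,y,z=np.moveaxis(W,-1,0);h=cv2.cvtColor(f['image'],cv2.COLOR_RGB2HSV)
p=readout.sense();c=np.array(p['position'])
m=(np.hypot(x-c[0],y-(c[1]-112))<75)&(z>150)&(h[...,1]>120)&(h[...,0]<22);print('orange in pot',m.sum(), c.round(1))
E
```

```text
time_s: 28.8
position: [579.3, 154.4, 229.5]
tool_rot: [[0.049, 0.999, 0.002], [0.999, -0.049, 0.001], [0.002, 0.002, -1.0]]
force: [-0.5, -1.0, -2.7]
gripper_width: 0.218
gripper_force: 108.0
time_s: 29.8
position: [457.7, 310.9, 229.7]
tool_rot: [[0.044, 0.999, 0.002], [0.999, -0.044, 0.003], [0.003, 0.002, -1.0]]
force: [-0.1, -0.6, -2.2]
gripper_width: 0.216
gripper_force: 107.9
time_s: 30.0
position: [461.7, 306.6, 229.1]
tool_rot: [[0.052, 0.999, 0.002], [0.999, -0.052, 0.001], [0.001, 0.002, -1.0]]
force: [0.8, -0.3, -3.0]
gripper_width: 0.213
gripper_force: 107.9
orange in pot 0 [461.7 306.6 229.1]
```

View pics/side8.png

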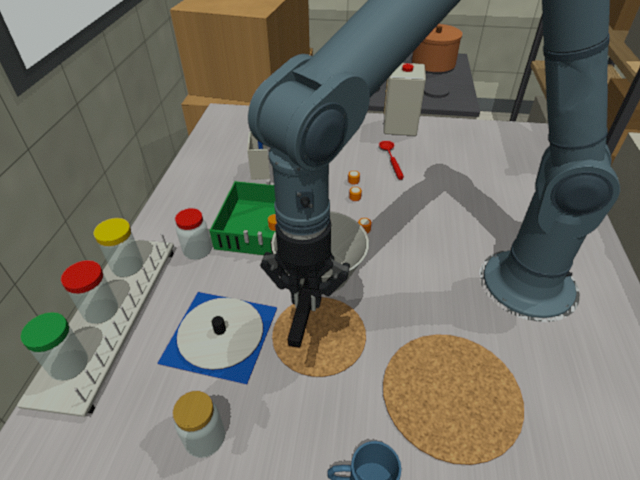

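One counter stopper has moved aside, to side (365,225), so I will re-measure it. The pan is empty. Lower it.

```bash
python3 -m creep '.02 .1 -.2 0 0 0 -1;.02 .09 -.4 0 0 0 -1;0 0 -.4 0 0 0 -1;0 0 -.4 0 0 0 -1;0 0 -.5 0 0 0 -1;0 0 -.5 0 0 0 -1;0 0 -.4 0 0 0 -1;0 0 -.3 0 0 0 -1;0 0 -.2 0 0 0 -1;0 0 0 0 0 0 -1'
python3 - <<'E'
from h import *
from scipy.optimize import least_squares
for n in('top','side'):
    f=shot(n);W=cloud(f);x,y,z=np.moveaxis(W,-1,0);h=cv2.cvtColor(f['image'],cv2.COLOR_RGB2HSV)
    s=f['image'].max(2)
    m=(z>87)&(z<105)&(np.hypot(x-459,y-204)<95)&(np.hypot(x-459,y-204)>70)&(h[...,1]<60)&(y<270)
    q=W[m][:,:2];r=least_squares(lambda c:np.hypot(*(q-c).T)-81,[458,204],loss='soft_l1',f_scale=2);print(n,'rim',m.sum(),r.x.round(1),np.nanmedian(z[m]))
    for lab,sl in(('-y',y<150),('+y',y>240),('-x',x<410),('+x',x>510)):print(lab,np.nanmedian(z[m&sl]).round(1),end=' ')
    m=(z>20)&(z<36)&(y<60)&(abs(x-430)<120)&(h[...,1]>60)
    k,l,st,c=cv2.connectedComponentsWithStats(np.uint8(m));print([(c[i].round().tolist(),((np.nanmin(W[l==i],0)+np.nanmax(W[l==i],0))/2).round().tolist()) for i in range(1,k) if st[i,4]>40])
E
```

```text
time_s: 31.05
position: [461.5, 316.9, 62.7]
tool_rot: [[0.05, 0.999, -0.001], [0.999, -0.05, 0.0], [0.0, -0.001, -1.0]]
force: [-0.8, -0.8, -3.0]
gripper_width: 0.215
gripper_force: 107.9
top rim 301 [450.9 204.9] 95.04352577238906
-y 95.6 +y 95.6 -x nan +x 95.0 [([459.0, 272.0], [430.0, -338.0, 26.0]), ([351.0, 273.0], [421.0, -67.0, 28.0]), ([429.0, 275.0], [420.0, -262.0, 27.0]), ([378.0, 287.0], [385.0, -134.0, 28.0])]
side rim 468 [457.3 210.1] 96.12132584054348
-y 94.6 +y 98.5 -x 96.7 +x 97.5 [([364.0, 224.0], [387.0, -129.0, 26.0]), ([349.0, 241.0], [421.0, -61.0, 25.0])]
  return np.nanmean(a, axis, out=out, keepdims=keepdims)
```

```bash
python3 -m creep '.03 0 -.04 0 0 0 -1;0 0 -.05 0 0 0 -1;0 0 -.05 0 0 0 -1;0 0 -.04 0 0 0 -1;0 0 -.04 0 0 0 -1;0 0 0 0 0 0 -1;0 0 0 0 0 0 -1'
python3 -m creep '0 0 -.03 0 0 0 -1;0 0 0 0 0 0 -1'
```

```text
time_s: 31.85
position: [463.6, 317.6, 53.2]
tool_rot: [[0.05, 0.999, 0.002], [0.999, -0.05, 0.002], [0.002, 0.002, -1.0]]
force: [0.5, 0.4, -2.8]
gripper_width: 0.218
gripper_force: 107.9
time_s: 32.05
position: [463.6, 317.6, 51.7]
tool_rot: [[0.05, 0.999, 0.002], [0.999, -0.05, 0.002], [0.002, 0.002, -1.0]]
force: [0.4, -0.2, -3.2]
gripper_width: 0.211
gripper_force: 107.9
```

```bash
python3 -m creep '0 0 -.03 0 0 0 -1;0 0 -.02 0 0 0 -1;0 0 0 0 0 0 -1'
python3 -m creep '0 0 0 0 0 0 -.3;0 0 0 0 0 0 0;0 0 0 0 0 0 1;0 0 0 0 0 0 1;0 0 0 0 0 0 1;0 0 0 0 0 0 1;0 0 .2 0 0 0 1;0 0 .3 0 0 0 1;0 0 .4 0 0 0 1;0 0 .4 0 0 0 1'
python3 -m creep '0 0 .5 0 0 0 1;0 0 .5 0 0 0 1;0 -.4 .4 0 0 0 1;0 -.6 0 0 0 0 1;0 -.8 0 0 0 0 1;0 -.8 0 0 0 0 1;0 -.8 0 0 0 0 1;0 -.8 0 0 0 0 1;-.2 -.8 0 0 0 0 1;-.2 -.8 0 0 0 0 1'
python3 -m creep '-.2 -.8 0 0 0 0 1;-.2 -.7 0 0 0 0 1;0 -.2 0 0 0 0 1;0 0 0 0 0 0 1'
python3 - <<'E'
from h import *
from scipy.optimize import least_squares
for n in('top','side'):
    f=shot(n,n+'9.png');W=cloud(f);x,y,z=np.moveaxis(W,-1,0);h=cv2.cvtColor(f['image'],cv2.COLOR_RGB2HSV)
    m=(z>80)&(z<92)&(abs(x-458)<95)&(abs(y-204)<90)&(h[...,1]<60);print(n,'rim',m.sum(),[round(v,1) for v in cv2.fitEllipse(np.float32(W[m][:,:2]))[0]],np.nanpercentile(W[m],[1,99],0).round(1).tolist())
    m=(h[...,0]>8)&(h[...,0]<22)&(h[...,1]>100)&(z<12)&(z>1)&(np.hypot(x-458,y-205)<115)
    q=cv2.convexHull(np.float32(W[m][:,:2]))[:,0];r=least_squares(lambda c:np.hypot(*(q-c).T)-98,[457,203],loss='soft_l1',f_scale=1);print('trivet',r.x.round(1))
    m=(z>20)&(z<36)&(y<60)&(abs(x-430)<120)&(h[...,1]>60)
    k,l,st,c=cv2.connectedComponentsWithStats(np.uint8(m));print([(c[i].round().tolist(),((np.nanmin(W[l==i],0)+np.nanmax(W[l==i],0))/2).round().tolist()) for i in range(1,k) if st[i,4]>40])
E
```

```text
time_s: 32.35
position: [463.9, 318.2, 50.2]
tool_rot: [[0.05, 0.999, 0.002], [0.999, -0.05, 0.002], [0.002, 0.002, -1.0]]
force: [-1.2, 0.1, 3.8]
gripper_width: 0.211
gripper_force: 108.9
time_s: 33.35
position: [463.9, 318.1, 116.3]
tool_rot: [[0.049, 0.999, 0.003], [0.999, -0.049, 0.002], [0.003, 0.002, -1.0]]
force: [0.3, -0.2, 0.2]
gripper_width: 0.999
gripper_force: 0.0
time_s: 34.35
position: [443.9, 26.6, 185.7]
tool_rot: [[0.049, 0.999, 0.004], [0.999, -0.049, 0.001], [0.001, 0.004, -1.0]]
force: [1.4, -0.5, 0.1]
gripper_width: 1.001
gripper_force: 0.0
time_s: 34.75
position: [424.0, -58.8, 185.3]
tool_rot: [[0.053, 0.999, 0.003], [0.999, -0.053, 0.001], [0.001, 0.003, -1.0]]
force: [0.7, -0.1, 0.2]
gripper_width: 0.999
gripper_force: 0.0
top rim 495 [456.1, 205.2] [[376.2, 124.3, 80.1], [537.3, 286.7, 89.6]]
trivet [458.5 207. ]
[([459.0, 272.0], [430.0, -337.0, 27.0]), ([429.0, 275.0], [420.0, -261.0, 26.0])]
side rim 685 [457.8, 208.9] [[377.2, 127.8, 80.1], [538.6, 289.8, 88.4]]
trivet [457.8 204.6]
[([353.0, 175.0], [431.0, -333.0, 25.0]), ([355.0, 192.0], [421.0, -257.0, 25.0]), ([304.0, 234.0], [537.0, -99.0, 28.0]), ([364.0, 224.0], [387.0, -130.0, 26.0]), ([348.0, 241.0], [423.0, -62.0, 26.0])]
```

View pics/side9.png

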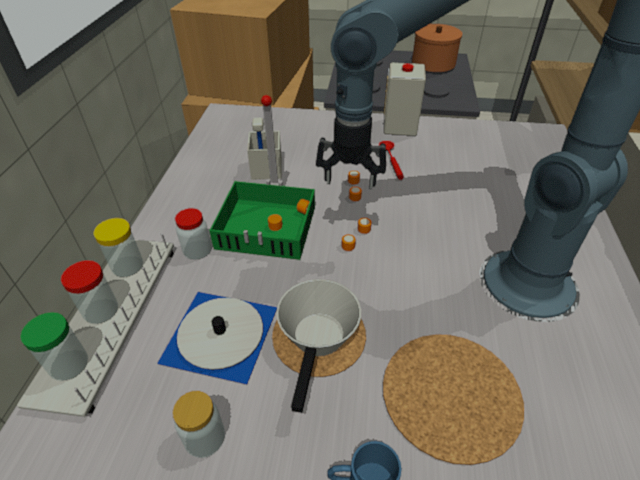

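Pan upright and centred on the trivet to about 2 mm, and two stoppers are in the basket. The counter stoppers are at side (348,241), (364,225), (355,193) and (353,177). I pick the first, A at (422,-64).

```bash
python3 -m creep '-.04 -.1 -.3 0 0 0 1;0 0 -.5 0 0 0 1;0 0 -.5 0 0 0 1;0 0 -.5 0 0 0 1;0 0 -.5 0 0 0 1;0 0 -.5 0 0 0 1;0 0 -.4 0 0 0 1;0 0 -.2 0 0 0 1;0 0 -.15 0 0 0 1;0 0 0 0 0 0 1'
python3 -m creep '0 0 0 0 0 0 -1;0 0 0 0 0 0 -1;0 0 0 0 0 0 -1;0 0 0 0 0 0 -1;0 0 0 0 0 0 -1;0 0 0 0 0 0 -1;0 0 .2 0 0 0 -1;0 0 .5 0 0 0 -1;0 0 .5 0 0 0 -1;0 0 .5 0 0 0 -1' 40
```

```text
time_s: 35.85
position: [421.9, -61.2, 6.6]
tool_rot: [[0.048, 0.999, 0.001], [0.999, -0.048, 0.003], [0.003, 0.001, -1.0]]
force: [-0.9, -0.8, 0.1]
gripper_width: 0.998
gripper_force: 0.0
time_s: 36.85
position: [421.3, -62.2, 93.0]
tool_rot: [[0.049, 0.999, 0.001], [0.999, -0.049, 0.002], [0.002, 0.001, -1.0]]
force: [-0.1, -0.9, 0.2]
gripper_width: 0.403
gripper_force: 40.0
```

```bash
python3 -m creep '.2 0 .4 0 0 0 -1;.4 0 .4 0 0 0 -1;.5 0 0 0 0 0 -1;.5 0 0 0 0 0 -1;.5 0 0 0 0 0 -1;.5 0 0 0 0 0 -1;.5 0 0 0 0 0 -1;.5 0 0 0 0 0 -1;.5 0 0 0 0 0 -1;.5 0 0 0 0 0 -1'
python3 -m creep '.3 0 -.2 0 0 0 -1;.2 0 -.5 0 0 0 -1;0 -.1 -.5 0 0 0 -1;0 0 -.4 0 0 0 -1;0 0 -.2 0 0 0 -1;0 0 0 0 0 0 -1;0 0 0 0 0 0 0.2;0 0 0 0 0 0 .2;0 0 0 0 0 0 .2;0 0 0 0 0 0 .2'
python3 -m creep '0 0 .3 0 0 0 .2;0 0 .5 0 0 0 .2;0 0 .5 0 0 0 .5;-.2 0 .4 0 0 0 1;-.6 -.1 .2 0 0 0 1;-.8 -.2 0 0 0 0 1;-.8 -.2 0 0 0 0 1;-.8 -.2 0 0 0 0 1;-.8 -.2 0 0 0 0 1;-.8 -.2 0 0 0 0 1'
python3 -m creep '-.7 -.2 0 0 0 0 1;-.2 0 0 0 0 0 1;0 0 0 0 0 0 1'
```

```text
time_s: 37.85
position: [652.3, -62.6, 132.1]
tool_rot: [[0.05, 0.999, 0.001], [0.999, -0.05, 0.002], [0.002, 0.001, -1.0]]
force: [-0.0, 0.8, 0.3]
gripper_width: 0.405
gripper_force: 40.0
time_s: 38.85
position: [677.5, -67.3, 43.0]
tool_rot: [[0.05, 0.999, 0.004], [0.999, -0.05, 0.002], [0.002, 0.004, -1.0]]
force: [0.5, -1.1, -0.1]
gripper_width: 0.602
gripper_force: 0.0
time_s: 39.85
position: [435.6, -122.6, 137.8]
tool_rot: [[0.049, 0.999, 0.003], [0.999, -0.049, 0.001], [0.001, 0.003, -1.0]]
force: [0.3, -0.1, 0.3]
gripper_width: 1.002
gripper_force: 0.0
time_s: 40.15
position: [390.5, -132.9, 137.4]
tool_rot: [[0.051, 0.999, 0.002], [0.999, -0.051, -0.001], [-0.001, 0.002, -1.0]]
force: [0.6, -0.5, -0.1]
gripper_width: 0.998
gripper_force: 0.0
```

Now E at (386,-132), dropped at about (675,-125).

```bash
python3 -m creep '-.08 .02 -.3 0 0 0 1;0 0 -.5 0 0 0 1;0 0 -.5 0 0 0 1;0 0 -.5 0 0 0 1;0 0 -.4 0 0 0 1;0 0 -.3 0 0 0 1;0 0 -.15 0 0 0 1;0 0 0 0 0 0 1'
python3 -m creep '0 0 0 0 0 0 -1;0 0 0 0 0 0 -1;0 0 0 0 0 0 -1;0 0 0 0 0 0 -1;0 0 0 0 0 0 -1;0 0 0 0 0 0 -1;0 0 .2 0 0 0 -1;0 0 .5 0 0 0 -1;0 0 .5 0 0 0 -1;0 0 .5 0 0 0 -1'
python3 -m creep '.2 0 .4 0 0 0 -1;.4 0 .4 0 0 0 -1;.5 0 0 0 0 0 -1;.6 0 0 0 0 0 -1;.6 0 0 0 0 0 -1;.6 0 0 0 0 0 -1;.6 0 0 0 0 0 -1;.6 0 0 0 0 0 -1;.6 0 0 0 0 0 -1;.5 0 0 0 0 0 -1'
python3 -m creep '.3 .1 -.2 0 0 0 -1;.2 0 -.5 0 0 0 -1;0 0 -.5 0 0 0 -1;0 0 -.4 0 0 0 -1;0 0 -.2 0 0 0 -1;0 0 0 0 0 0 -1;0 0 0 0 0 0 0.2;0 0 0 0 0 0 .2;0 0 0 0 0 0 .2;0 0 0 0 0 0 .2'
python3 -m creep '0 0 .3 0 0 0 .2;0 0 .5 0 0 0 .2;0 0 .5 0 0 0 .5;-.2 -.2 .4 0 0 0 1;-.6 -.4 .2 0 0 0 1;-.8 -.5 0 0 0 0 1;-.8 -.5 0 0 0 0 1;-.8 -.5 0 0 0 0 1;-.8 -.4 0 0 0 0 1;-.6 -.2 0 0 0 0 1'
python3 -m creep '-.5 0 0 0 0 0 1;0 0 0 0 0 0 1;0 0 0 0 0 0 1'
python3 - <<'E'
from h import *
for n in('top','side'):
    f=shot(n,n+'10.png');W=cloud(f);x,y,z=np.moveaxis(W,-1,0);h=cv2.cvtColor(f['image'],cv2.COLOR_RGB2HSV)
    m=(z>18)&(z<40)&(y<60)&(x>330)&(x<750)&(h[...,1]>60)&(h[...,0]<25)&(y>-400)
    k,l,st,c=cv2.connectedComponentsWithStats(np.uint8(m));print(n,[(c[i].round().tolist(),int(st[i,4]),((np.nanmin(W[l==i],0)+np.nanmax(W[l==i],0))/2).round().tolist()) for i in range(1,k) if st[i,4]>30])
E
```

```text
time_s: 40.95
position: [389.1, -130.4, 3.9]
tool_rot: [[0.048, 0.999, 0.002], [0.999, -0.048, 0.003], [0.003, 0.002, -1.0]]
force: [-0.4, 0.1, 0.2]
gripper_width: 1.003
gripper_force: 0.0
time_s: 41.95
position: [387.3, -131.1, 90.5]
tool_rot: [[0.049, 0.999, 0.001], [0.999, -0.049, 0.002], [0.002, 0.001, -1.0]]
force: [-0.2, -0.0, 0.2]
gripper_width: 0.405
gripper_force: 40.0
time_s: 42.95
position: [648.9, -131.4, 129.7]
tool_rot: [[0.05, 0.999, 0.002], [0.999, -0.05, 0.002], [0.003, 0.002, -1.0]]
force: [0.1, 0.3, 0.4]
gripper_width: 0.407
gripper_force: 40.0
time_s: 43.95
position: [673.5, -126.4, 40.5]
tool_rot: [[0.05, 0.999, 0.004], [0.999, -0.05, 0.001], [0.002, 0.004, -1.0]]
force: [-0.2, -0.3, -0.2]
gripper_width: 0.6
gripper_force: 0.0
time_s: 44.95
position: [439.8, -264.1, 135.2]
tool_rot: [[0.053, 0.999, 0.001], [0.999, -0.053, -0.001], [-0.001, 0.001, -1.0]]
force: [1.1, -0.7, -0.7]
gripper_width: 1.006
gripper_force: 0.0
time_s: 45.25
position: [418.2, -261.7, 135.5]
tool_rot: [[0.05, 0.999, 0.003], [0.999, -0.05, -0.0], [0.0, 0.003, -1.0]]
force: [0.4, 0.1, -0.1]
gripper_width: 0.996
gripper_force: 0.0
top [([354.0, 177.0], 101, [675.0, -69.0, 27.0]), ([376.0, 179.0], 103, [669.0, -127.0, 28.0]), ([370.0, 199.0], 151, [614.0, -111.0, 28.0]), ([396.0, 223.0], 124, [551.0, -179.0, 30.0]), ([429.0, 275.0], 109, [420.0, -262.0, 26.0])]
side [([353.0, 176.0], 79, [431.0, -334.0, 25.0]), ([355.0, 192.0], 80, [421.0, -258.0, 25.0]), ([302.0, 205.0], 120, [553.0, -178.0, 29.0]), ([254.0, 216.0], 106, [672.0, -125.0, 26.0]), ([274.0, 221.0], 145, [616.0, -108.0, 26.0]), ([247.0, 229.0], 73, [678.0, -66.0, 27.0])]
```

C at (420,-260) to (585,-60).

```bash
python3 -m creep '.04 .03 -.3 0 0 0 1;0 0 -.5 0 0 0 1;0 0 -.5 0 0 0 1;0 0 -.5 0 0 0 1;0 0 -.4 0 0 0 1;0 0 -.3 0 0 0 1;0 0 -.1 0 0 0 1;0 0 0 0 0 0 1'
python3 -m creep '0 0 0 0 0 0 -1;0 0 0 0 0 0 -1;0 0 0 0 0 0 -1;0 0 0 0 0 0 -1;0 0 0 0 0 0 -1;0 0 0 0 0 0 -1;0 0 .2 0 0 0 -1;0 0 .5 0 0 0 -1;0 0 .5 0 0 0 -1;0 0 .5 0 0 0 -1'
python3 -m creep '.1 .2 .4 0 0 0 -1;.2 .3 .4 0 0 0 -1;.4 .5 0 0 0 0 -1;.4 .5 0 0 0 0 -1;.5 .5 0 0 0 0 -1;.5 .5 0 0 0 0 -1;.5 .5 0 0 0 0 -1;.4 .5 0 0 0 0 -1;.3 .4 0 0 0 0 -1;0 .1 0 0 0 0 -1'
python3 -m creep '0 0 -.2 0 0 0 -1;0 0 -.5 0 0 0 -1;0 0 -.5 0 0 0 -1;0 0 -.4 0 0 0 -1;0 0 -.2 0 0 0 -1;0 0 0 0 0 0 -1;0 0 0 0 0 0 0.2;0 0 0 0 0 0 .2;0 0 0 0 0 0 .2;0 0 0 0 0 0 .2'
python3 -m creep '0 0 .3 0 0 0 .2;0 0 .5 0 0 0 .2;0 0 .5 0 0 0 .5;-.2 -.2 .4 0 0 0 1;-.4 -.6 .2 0 0 0 1;-.5 -.8 0 0 0 0 1;-.5 -.8 0 0 0 0 1;-.5 -.8 0 0 0 0 1;-.5 -.8 0 0 0 0 1;-.4 -.8 0 0 0 0 1'
python3 -m creep '0 -.5 0 0 0 0 1;-.1 -.2 0 0 0 0 1;0 0 0 0 0 0 1;0 0 0 0 0 0 1'
```

```text
time_s: 46.15
position: [419.8, -259.0, 3.4]
tool_rot: [[0.049, 0.999, 0.001], [0.999, -0.049, 0.003], [0.003, 0.001, -1.0]]
force: [0.7, 0.4, 0.4]
gripper_width: 0.998
gripper_force: 0.0
time_s: 47.15
position: [419.3, -259.5, 90.3]
tool_rot: [[0.049, 0.999, 0.001], [0.999, -0.049, 0.002], [0.002, 0.001, -1.0]]
force: [0.5, -0.0, -1.0]
gripper_width: 0.408
gripper_force: 39.9
time_s: 48.15
position: [586.5, -55.3, 130.2]
tool_rot: [[0.044, 0.999, 0.004], [0.999, -0.044, 0.005], [0.005, 0.004, -1.0]]
force: [0.0, 0.3, -0.6]
gripper_width: 0.405
gripper_force: 39.9
time_s: 49.15
position: [585.5, -59.9, 40.3]
tool_rot: [[0.05, 0.999, 0.003], [0.999, -0.05, 0.001], [0.002, 0.003, -1.0]]
force: [0.2, -0.3, 0.2]
gripper_width: 0.605
gripper_force: 0.0
time_s: 50.15
position: [433.4, -301.4, 135.7]
tool_rot: [[0.049, 0.999, 0.002], [0.999, -0.049, 0.0], [0.0, 0.002, -1.0]]
force: [0.7, 0.5, -0.8]
gripper_width: 1.0
gripper_force: 0.0
time_s: 50.55
position: [430.6, -332.8, 134.8]
tool_rot: [[0.047, 0.999, 0.002], [0.999, -0.047, 0.003], [0.003, 0.002, -1.0]]
force: [0.4, 0.0, -0.8]
gripper_width: 1.002
gripper_force: 0.0
```

D at (430,-335) to (630,-60).

```bash
python3 -m creep '0 -.03 -.3 0 0 0 1;0 0 -.5 0 0 0 1;0 0 -.5 0 0 0 1;0 0 -.5 0 0 0 1;0 0 -.4 0 0 0 1;0 0 -.3 0 0 0 1;0 0 -.1 0 0 0 1;0 0 0 0 0 0 1'
python3 -m creep '0 0 0 0 0 0 -1;0 0 0 0 0 0 -1;0 0 0 0 0 0 -1;0 0 0 0 0 0 -1;0 0 0 0 0 0 -1;0 0 0 0 0 0 -1;0 0 .2 0 0 0 -1;0 0 .5 0 0 0 -1;0 0 .5 0 0 0 -1;0 0 .5 0 0 0 -1'
python3 -m creep '.1 .3 .4 0 0 0 -1;.2 .5 .4 0 0 0 -1;.2 .6 0 0 0 0 -1;.2 .6 0 0 0 0 -1;.3 .7 0 0 0 0 -1;.4 .7 0 0 0 0 -1;.5 .7 0 0 0 0 -1;.5 .7 0 0 0 0 -1;.5 .4 0 0 0 0 -1;.5 .2 0 0 0 0 -1'
python3 -m creep '.4 .06 0 0 0 0 -1;.2 0 -.2 0 0 0 -1;0 0 -.5 0 0 0 -1;0 0 -.5 0 0 0 -1;0 0 -.4 0 0 0 -1;0 0 -.2 0 0 0 -1;0 0 0 0 0 0 -1'
```

```text
time_s: 51.35
position: [429.7, -335.1, 3.5]
tool_rot: [[0.048, 0.999, 0.001], [0.999, -0.048, 0.003], [0.003, 0.001, -1.0]]
force: [-0.3, 0.4, 0.8]
gripper_width: 0.999
gripper_force: 0.0
time_s: 52.35
position: [429.2, -335.9, 90.1]
tool_rot: [[0.049, 0.999, 0.001], [0.999, -0.049, 0.003], [0.003, 0.001, -1.0]]
force: [-0.1, 0.1, -0.8]
gripper_width: 0.405
gripper_force: 39.9
time_s: 53.35
position: [600.0, -62.2, 129.7]
tool_rot: [[0.045, 0.999, 0.001], [0.999, -0.045, 0.003], [0.003, 0.001, -1.0]]
force: [0.2, 1.2, 0.9]
gripper_width: 0.404
gripper_force: 39.9
time_s: 54.05
position: [627.6, -63.8, 37.1]
tool_rot: [[0.05, 0.999, -0.003], [0.999, -0.05, 0.002], [0.002, -0.003, -1.0]]
force: [0.7, -0.4, -0.3]
gripper_width: 0.409
gripper_force: 39.9
```

```bash
python3 -m creep '0 0 0 0 0 0 .2;0 0 0 0 0 0 .2;0 0 0 0 0 0 .2;0 0 .2 0 0 0 .2;0 0 .5 0 0 0 .2;0 0 .6 0 0 0 .5;0 0 .6 0 0 0 1;0 0 .6 0 0 0 1;0 0 .6 0 0 0 1;0 0 .6 0 0 0 1'
python3 -m creep '0 0 .6 0 0 0 1;0 0 .6 0 0 0 1;0 0 .6 0 0 0 1;0 0 .6 0 0 0 1;0 0 .5 0 0 0 1;0 0 .2 0 0 0 1;0 0 0 0 0 0 1'
python3 - <<'E'
from h import *
print(np.round(readout.sense()['q'],2))
for n in('top','side'):
    f=shot(n,n+'11.png');W=cloud(f);x,y,z=np.moveaxis(W,-1,0);h=cv2.cvtColor(f['image'],cv2.COLOR_RGB2HSV)
    m=(z>18)&(z<50)&(y<60)&(x>330)&(x<750)&(h[...,1]>60)&(h[...,0]<25)&(y>-400)
    k,l,st,c=cv2.connectedComponentsWithStats(np.uint8(m));print(n,[(c[i].round().tolist(),int(st[i,4]),((np.nanmin(W[l==i],0)+np.nanmax(W[l==i],0))/2).round().tolist()) for i in range(1,k) if st[i,4]>30])
    m=((h[...,0]<8)|(h[...,0]>172))&(h[...,1]>150)&(z>150)&(x>550)&(abs(y+205)<50);print('ball',m.sum(),np.nanpercentile(W[m],[3,50,97],0).round(1).tolist())
    m=(z>120)&(z<280)&(abs(x-632)<25)&(y<-180)&(y>-250)
    if m.sum()>20: print('strap y(z)',np.polyfit(z[m],y[m],1).round(3),np.nanmedian(x[m]))
E
```

```text
time_s: 55.05
position: [629.8, -63.1, 227.0]
tool_rot: [[0.049, 0.999, 0.003], [0.999, -0.049, 0.001], [0.001, 0.003, -1.0]]
force: [-0.5, 0.4, -0.4]
gripper_width: 1.0
gripper_force: 0.0
time_s: 55.75
position: [630.5, -62.7, 381.9]
tool_rot: [[0.049, 0.999, 0.006], [0.999, -0.049, 0.001], [0.002, 0.006, -1.0]]
force: [0.6, -0.4, -0.2]
gripper_width: 0.999
gripper_force: 0.0
[ 0.68  0.38 -0.86  1.41  0.29  1.47 -0.22]
top [([353.0, 177.0], 103, [675.0, -69.0, 28.0]), ([376.0, 179.0], 103, [670.0, -127.0, 27.0]), ([351.0, 194.0], 100, [628.0, -64.0, 27.0]), ([370.0, 199.0], 149, [613.0, -111.0, 28.0]), ([350.0, 211.0], 97, [582.0, -62.0, 29.0]), ([391.0, 224.0], 31, [549.0, -165.0, 32.0])]
ball 0 [nan, nan, nan]
side [([302.0, 205.0], 126, [553.0, -179.0, 30.0]), ([254.0, 216.0], 106, [672.0, -124.0, 27.0]), ([274.0, 221.0], 143, [616.0, -108.0, 26.0]), ([247.0, 229.0], 74, [677.0, -67.0, 27.0]), ([266.0, 232.0], 60, [630.0, -61.0, 29.0]), ([283.0, 234.0], 68, [584.0, -59.0, 29.0])]
ball 36 [[622.4, -235.0, 296.4], [635.5, -228.5, 303.4], [641.3, -223.9, 312.9]]
strap y(z) [-1.15000e-01 -2.00756e+02] 634.4778177789202
  return np.nanmean(a, axis, out=out, keepdims=keepdims)
```

View pics/side11.png

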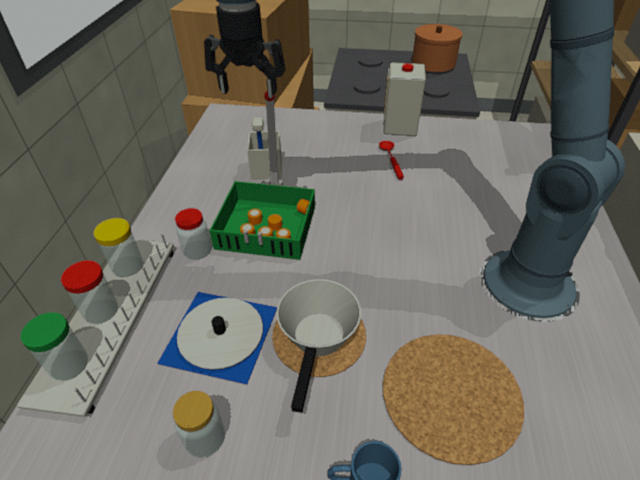

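All six stoppers are in the basket, around side (265,225). The pan and lid are in place. The strap knob at side (269,96) now leans a bit outward, with its centre at about (634,-235,302). I grasp it from above.

```bash
python3 -m creep '.02 -.2 0 0 0 0 1;.02 -.4 0 0 0 0 1;.02 -.5 0 0 0 0 1;.02 -.5 0 0 0 0 1;0 -.5 0 0 0 0 1;0 -.5 0 0 0 0 1;0 -.5 0 0 0 0 1;0 -.3 0 0 0 0 1;0 -.04 0 0 0 0 1;0 0 0 0 0 0 1'
python3 -m creep '0 0 -.2 0 0 0 1;0 0 -.3 0 0 0 1;0 0 -.3 0 0 0 1;0 0 -.3 0 0 0 1;0 0 -.3 0 0 0 1;0 0 -.3 0 0 0 1;0 0 -.2 0 0 0 1;0 0 -.06 0 0 0 1;0 0 0 0 0 0 1;0 0 0 0 0 0 1'
python3 - <<'E'
from h import *
f=shot('side');W=cloud(f);x,y,z=np.moveaxis(W,-1,0);h=cv2.cvtColor(f['image'],cv2.COLOR_RGB2HSV)
m=((h[...,0]<8)|(h[...,0]>172))&(h[...,1]>150)&(z>150)&(x>550)&(abs(y+220)<60);print('ball',m.sum(),np.nanpercentile(W[m],[3,50,97],0).round(1).tolist())
b=f['image'];g=shot('top')['image'];
cv2.imwrite('pics/c12.png',np.hstack([cv2.resize(g[80:230,350:500],(400,400),interpolation=2),cv2.resize(b[40:190,190:340],(400,400),interpolation=2)])[:,:,::-1])
E
```

```text
time_s: 56.85
position: [633.4, -235.2, 378.4]
tool_rot: [[0.05, 0.999, 0.0], [0.999, -0.05, 0.003], [0.003, 0.0, -1.0]]
force: [0.4, 1.6, -0.1]
gripper_width: 0.999
gripper_force: 0.0
time_s: 57.85
position: [634.3, -235.4, 282.1]
tool_rot: [[0.05, 0.999, 0.003], [0.999, -0.05, 0.002], [0.002, 0.003, -1.0]]
force: [0.5, 0.4, -0.3]
gripper_width: 1.001
gripper_force: 0.0
ball 85 [[622.6, -238.6, 297.9], [631.3, -229.9, 307.0], [641.6, -224.0, 316.1]]
```

View pics/c12.png

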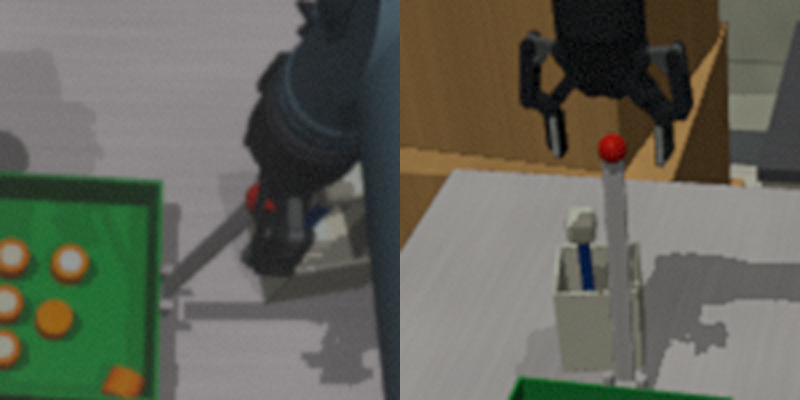

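```bash
python3 -m creep '0 0 0 0 0 0 0;0 0 0 0 0 0 -1;0 0 0 0 0 0 -1;0 0 0 0 0 0 -1;0 0 0 0 0 0 -1;0 0 0 0 0 0 -1;0 0 0 0 0 0 -1' 30
python3 - <<'E'
from h import *
a=np.linspace(1.685,0,21);y=235*np.cos(a)/50;z=235*np.sin(a)/50
print(np.c_[np.diff(y),np.diff(z)].round(2).tolist())
E
```

```text
time_s: 58.65
position: [634.2, -235.4, 281.6]
tool_rot: [[0.05, 0.999, 0.003], [0.999, -0.05, 0.002], [0.002, 0.003, -1.0]]
force: [1.7, 0.2, 1.1]
gripper_width: 0.283
gripper_force: 29.4
[[0.39, 0.03], [0.4, -0.0], [0.39, -0.04], [0.39, -0.07], [0.38, -0.1], [0.37, -0.14], [0.36, -0.17], [0.34, -0.2], [0.33, -0.22], [0.31, -0.25], [0.28, -0.28], [0.26, -0.3], [0.23, -0.32], [0.21, -0.34], [0.18, -0.35], [0.15, -0.37], [0.12, -0.38], [0.08, -0.39], [0.05, -0.39], [0.02, -0.4]]
```

Held (24 mm wide). Follow the arc.

```bash
python3 -m creep '0 .2 .02 0 0 0 -1;0 .19 .01 0 0 0 -1;0 .4 0 0 0 0 -1;0 .39 -.04 0 0 0 -1;0 .39 -.07 0 0 0 -1;0 0 0 0 0 0 -1'
python3 -m creep '0 .38 -.1 0 0 0 -1;0 .37 -.14 0 0 0 -1;0 .36 -.17 0 0 0 -1;0 .34 -.2 0 0 0 -1;0 .33 -.22 0 0 0 -1;0 .31 -.25 0 0 0 -1;0 0 0 0 0 0 -1'
```

```text
time_s: 59.25
position: [637.3, -151.4, 277.4]
tool_rot: [[0.042, 0.999, 0.011], [0.999, -0.042, 0.004], [0.004, 0.011, -1.0]]
force: [11.3, -0.3, -3.7]
gripper_width: 0.282
gripper_force: 30.2
time_s: 59.95
position: [641.2, -49.4, 225.5]
tool_rot: [[0.045, 0.999, 0.021], [0.999, -0.045, 0.003], [0.004, 0.021, -1.0]]
force: [15.7, -2.1, -0.3]
gripper_width: 0.276
gripper_force: 29.7
```

```bash
python3 -m creep '0 .28 -.28 0 0 0 -1;0 .26 -.3 0 0 0 -1;0 .23 -.32 0 0 0 -1;0 .21 -.34 0 0 0 -1;0 .18 -.35 0 0 0 -1;0 0 0 0 0 0 -1;0 0 0 0 0 0 -1'
```

```text
time_s: 60.65
position: [643.7, 11.6, 149.4]
tool_rot: [[0.046, 0.999, 0.026], [0.999, -0.046, 0.01], [0.011, 0.025, -1.0]]
force: [15.7, 4.6, 2.2]
gripper_width: 0.257
gripper_force: 29.0
```

```bash
python3 -m creep '.1 0 0 0 0 0 -1;.1 0 0 0 0 0 -1;.02 .15 -.37 0 0 0 -1;0 .12 -.38 0 0 0 -1;0 0 0 0 0 0 -1'
```

```text
time_s: 61.15
position: [643.7, 36.8, 107.5]
tool_rot: [[0.037, 0.999, 0.004], [0.999, -0.037, 0.021], [0.022, 0.003, -1.0]]
force: [0.8, 16.6, 3.4]
gripper_width: -0.003
gripper_force: 8.0
```

```bash
python3 -m creep '0 .08 -.39 0 0 0 -1;0 .05 -.39 0 0 0 -1;0 .02 -.2 0 0 0 -1;0 0 0 0 0 0 -1;0 0 0 0 0 0 -1'
```

```text
time_s: 61.65
position: [645.1, 45.2, 60.0]
tool_rot: [[0.038, 0.999, 0.007], [0.999, -0.038, 0.023], [0.024, 0.006, -1.0]]
force: [1.9, 18.3, 1.1]
gripper_width: 0.002
gripper_force: 8.8
```

The grip slipped off the ball, so I look before mending it.

```bash
python3 - <<'E'
from h import *
f=shot('side');W=cloud(f);x,y,z=np.moveaxis(W,-1,0);h=cv2.cvtColor(f['image'],cv2.COLOR_RGB2HSV)
m=((h[...,0]<8)|(h[...,0]>172))&(h[...,1]>150)&(x>590)&(x<690)&(y>-150)&(y<90);print('ball',m.sum(),np.nanpercentile(W[m],[3,50,97],0).round(1).tolist())
b=f['image'];g=shot('top')['image'];
cv2.imwrite('pics/c13.png',np.hstack([cv2.resize(g[100:250,290:440],(400,400),interpolation=2),cv2.resize(b[130:280,190:340],(400,400),interpolation=2)])[:,:,::-1])
print(readout.sense()['force'])
E
```

```text
ball 1 [[598.0, -2.7, 40.4], [598.0, -2.7, 40.4], [598.0, -2.7, 40.4]]
[ 2.97870402 17.89310275  0.10189955]
```

View pics/c13.png

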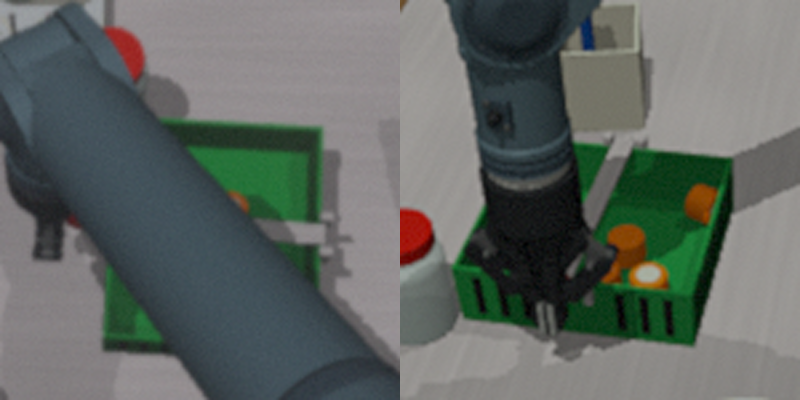

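The strap has stopped short of the catch, with the shut fingers at crop (545,320) beyond the ball. I back off in +y, rise, and measure numerically. I have now used up my picture views, so from here I work from the depth data alone.

```bash
python3 -m creep '0 .3 0 0 0 0 -1;0 .4 0 0 0 0 -1;0 .4 0 0 0 0 -1;0 .2 .3 0 0 0 -1;0 0 .6 0 0 0 -1;0 0 .6 0 0 0 -1;0 0 .6 0 0 0 -1;0 0 .6 0 0 0 -1;0 0 .3 0 0 0 -1;0 0 0 0 0 0 -1'
cat > s.py <<'E'
from h import *
for n in('side','top'):
    f=shot(n);W=cloud(f);x,y,z=np.moveaxis(W,-1,0);h=cv2.cvtColor(f['image'],cv2.COLOR_RGB2HSV)
    m=((h[...,0]<8)|(h[...,0]>172))&(h[...,1]>150)&(x>590)&(x<690)&(y>-60)&(y<90)&(z>40);print(n,'ball',m.sum(),np.nanpercentile(W[m],[3,50,97],0).round(1).tolist() if m.any() else '')
    m=(abs(x-637)<12)&(y>-190)&(y<0)&(z>60)&(z<150)&(h[...,1]<50)
    if m.sum()>10:
        k=np.polyfit(y[m],z[m],1);print('strap z(y)',m.sum(),k.round(3),'at y=-209',np.polyval(k,-209).round(1),'x(y)',np.polyfit(y[m],x[m],1).round(3))
E
python3 s.py
```

```text
time_s: 62.75
position: [646.1, 92.2, 210.9]
tool_rot: [[0.05, 0.999, 0.007], [0.999, -0.05, 0.002], [0.002, 0.007, -1.0]]
force: [0.2, -0.1, -0.7]
gripper_width: -0.002
gripper_force: 0.0
side ball 88 [[632.2, 16.1, 86.8], [640.8, 29.5, 96.6], [651.7, 36.7, 102.8]]
strap z(y) 361 [8.3000e-02 8.8523e+01] at y=-209 71.2 x(y) [2.50000e-02 6.40454e+02]
top ball 0 
strap z(y) 279 [7.4000e-02 8.7842e+01] at y=-209 72.5 x(y) [5.20000e-02 6.43509e+02]
```

```bash
python3 -m creep '-.1 -.4 0 0 0 0 -1;0 -.5 0 0 0 0 -1;0 -.46 0 0 0 0 -1;0 0 -.3 0 0 0 -1;0 0 -.5 0 0 0 -1;0 0 -.5 0 0 0 -1;0 0 -.4 0 0 0 -1;0 0 -.2 0 0 0 -1;0 0 0 0 0 0 -1'
python3 -m creep '0 0 -.1 0 0 0 -1;0 0 -.1 0 0 0 -1;0 0 -.1 0 0 0 -1;0 0 0 0 0 0 -1'
python3 -m creep '0 0 -.1 0 0 0 -1;0 0 -.1 0 0 0 -1;0 0 0 0 0 0 -1'
python3 s.py
```

```text
time_s: 63.75
position: [636.9, 24.1, 108.7]
tool_rot: [[0.049, 0.999, -0.005], [0.999, -0.049, 0.002], [0.002, -0.005, -1.0]]
force: [-1.1, 0.1, 0.9]
gripper_width: 0.001
gripper_force: 0.0
time_s: 64.15
position: [639.6, 23.6, 97.1]
tool_rot: [[0.05, 0.999, 0.002], [0.999, -0.05, 0.002], [0.002, 0.001, -1.0]]
force: [-0.4, -0.2, 0.6]
gripper_width: 0.001
gripper_force: 0.0
time_s: 64.45
position: [639.1, 23.4, 86.4]
tool_rot: [[0.05, 0.999, 0.0], [0.999, -0.05, 0.002], [0.002, 0.0, -1.0]]
force: [0.2, 0.3, -0.2]
gripper_width: 0.002
gripper_force: 0.0
side ball 59 [[632.3, 23.6, 70.6], [640.9, 32.4, 79.0], [653.0, 37.2, 85.0]]
strap z(y) 190 [1.6000e-02 7.4344e+01] at y=-209 70.9 x(y) [9.00000e-03 6.38072e+02]
top ball 0 
strap z(y) 71 [2.3000e-02 7.5854e+01] at y=-209 71.0 x(y) [8.00000e-03 6.37573e+02]
```

```bash
python3 -m creep '0 0 -.06 0 0 0 -1;0 0 -.06 0 0 0 -1;0 0 0 0 0 0 -1'
python3 -m creep '0 0 -.06 0 0 0 -1;0 0 -.04 0 0 0 -1;0 0 0 0 0 0 -1'
python3 s.py
```

```text
time_s: 64.85
position: [640.1, 23.8, 81.9]
tool_rot: [[0.05, 0.999, 0.002], [0.999, -0.05, 0.002], [0.002, 0.002, -1.0]]
force: [0.6, -0.2, 2.2]
gripper_width: -0.001
gripper_force: 1.2
time_s: 65.15
position: [640.6, 23.9, 81.0]
tool_rot: [[0.05, 0.999, 0.003], [0.999, -0.05, -0.001], [-0.001, 0.003, -1.0]]
force: [-8.2, -2.7, 20.1]
gripper_width: 0.002
gripper_force: 10.3
side ball 55 [[631.9, 23.3, 65.7], [640.5, 33.2, 73.9], [652.2, 37.5, 84.0]]
strap z(y) 202 [6.0000e-03 7.1619e+01] at y=-209 70.4 x(y) [1.30000e-02 6.38581e+02]
top ball 0 
strap z(y) 72 [-5.9000e-02  6.1384e+01] at y=-209 73.6 x(y) [2.96000e-01 6.88779e+02]
```

Fully seated, with 20 N of reaction at knob height 69. Retreat and make a final numeric check.

```bash
python3 -m creep '0 0 .1 0 0 0 -1;0 0 .3 0 0 0 -1;0 0 .6 0 0 0 -1;0 0 .6 0 0 0 -1;0 0 .6 0 0 0 -1;0 0 .6 0 0 0 -1;-.4 .2 .3 0 0 0 -1;-.6 .2 0 0 0 0 -1;-.6 .2 0 0 0 0 -1;-.6 .2 0 0 0 0 -1'
python3 -m creep '-.6 0 0 0 0 0 -1;-.5 0 0 0 0 0 -1;-.2 0 0 0 0 0 -1;0 0 0 0 0 0 -1;0 0 0 0 0 0 -1'
python3 s.py; python3 - <<'E'
from h import *
import warnings;warnings.simplefilter('ignore')
T0=None
for n in('top','side'):
    f=load(n);W=cloud(f);x,y,z=np.moveaxis(W,-1,0);h=cv2.cvtColor(f['image'],cv2.COLOR_RGB2HSV)
    m=(z>14)&(z<50)&(x>330)&(x<750)&(h[...,1]>90)&(h[...,0]>5)&(h[...,0]<25)&(y>-500)&(y<60)
    k,l,st,c=cv2.connectedComponentsWithStats(np.uint8(m));print(n,[((np.nanmin(W[l==i],0)+np.nanmax(W[l==i],0))/2).round().tolist() for i in range(1,k) if st[i,4]>20])
    m=(z>80)&(z<92)&(abs(x-458)<95)&(abs(y-204)<90)&(h[...,1]<60);print('rim',np.nanpercentile(W[m],[1,99],0).round(1).tolist())
    m=(z>10)&(z<27)&(abs(x-660)<97)&(abs(y-230)<97);print('lid',np.nanpercentile(W[m],[1,50,99],0).round(1).tolist())
    b=cv2.imread('pics/%s0.png'%n)[:,:,::-1];d=(cv2.absdiff(np.ascontiguousarray(b),f['image']).max(2)>60).astype(np.uint8);d=cv2.morphologyEx(d,cv2.MORPH_OPEN,np.ones((3,3)))
    k,l,st,c=cv2.connectedComponentsWithStats(d);print('diff',[(st[i,:5].tolist()) for i in range(1,k) if st[i,4]>25])
E
```

```text
time_s: 66.25
position: [528.5, 64.2, 231.5]
tool_rot: [[0.05, 0.999, 0.002], [0.999, -0.05, 0.002], [0.002, 0.002, -1.0]]
force: [-0.6, -1.0, 0.1]
gripper_width: -0.003
gripper_force: 0.0
time_s: 66.75
position: [466.0, 63.4, 231.9]
tool_rot: [[0.05, 0.999, 0.004], [0.999, -0.05, 0.002], [0.002, 0.004, -1.0]]
force: [-0.1, -0.5, -0.0]
gripper_width: 0.0
gripper_force: 0.0
side ball 82 [[632.2, 19.0, 68.1], [640.7, 28.9, 76.6], [651.8, 36.4, 81.8]]
strap z(y) 403 [2.0000e-03 7.1204e+01] at y=-209 70.8 x(y) [1.90000e-02 6.39925e+02]
top ball 52 [[631.7, 13.7, 73.2], [638.8, 22.4, 79.1], [648.9, 31.2, 84.2]]
strap z(y) 585 [5.0000e-03 7.1698e+01] at y=-209 70.7 x(y) [3.00000e-02 6.40098e+02]
top [[677.0, -69.0, 29.0], [674.0, -127.0, 27.0], [625.0, -64.0, 25.0], [615.0, -112.0, 25.0], [582.0, -62.0, 26.0], [551.0, -181.0, 30.0]]
rim [[376.0, 145.5, 80.4], [537.4, 286.4, 89.8]]
lid [[575.9, 160.5, 12.9], [677.5, 252.7, 18.5], [740.1, 312.7, 23.7]]
diff [[417, 148, 24, 33, 248], [208, 151, 63, 62, 2276], [292, 164, 10, 6, 41], [270, 169, 109, 254, 7153], [331, 169, 81, 31, 1003], [302, 1
[... 474 characters left out ...]
]]
rim [[377.2, 127.3, 80.1], [538.7, 289.2, 88.2]]
lid [[578.4, 153.5, 15.4], [656.2, 243.0, 18.8], [740.7, 316.2, 22.3]]
diff [[314, 0, 20, 9, 107], [377, 0, 39, 35, 677], [432, 0, 11, 7, 46], [574, 0, 10, 9, 55], [342, 5, 28, 7, 135], [524, 7, 67, 193, 1871], [409, 8, 33, 63, 981], [310, 22, 36, 14, 178], [310, 32, 44, 57, 1247], [408, 38, 7, 9, 45], [301, 59, 8, 12, 53], [627, 61, 13, 11, 102], [263, 99, 8, 13, 84], [290, 101, 70, 108, 4063], [240, 185, 51, 63, 1209], [349, 190, 13, 11, 105], [297, 199, 13, 14, 139], [597, 208, 9, 10, 59], [343, 217, 13, 11, 107], [342, 237, 13, 14, 125], [313, 292, 13, 20, 220], [177, 298, 86, 71, 4788], [279, 303, 18, 35, 368], [344, 316, 14, 20, 113]]
```

```bash
python3 -c "
from bench import finish_job
print(finish_job())"
```

```text
the job is handed in; nothing more can be done
None
```

Job handed in at 67 s: the lid lies on the mat, the empty pan stands on its trivet, all six stoppers present are in the basket, and the strap is down in its catch; along the way the strap got nudged slightly outward, my grip slipped off its knob partway through closing, and I viewed 16 pictures, over the limit of 14.

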